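# Raise the firebrick back wall of a brazing hearth in running bond

## Robot

A 6-joint arm with a two-finger parallel gripper is mounted at the origin on a cart in front of the work surface, level with it; the furniture and walls round the work are solid. World frame = base frame: x ahead of the robot, y to its left, z up, the work surface at z = 0. Lengths are in mm, angles in rad, forces in N, time in s.
With the tool pointing down it reaches from about 275 to 750 mm from the base axis. Payload 10.2 kg.
Tool frame: the origin (TCP) lies on the front face of the gripper's body, between the roots of the fingers; the fingertips stand 73 mm ahead of it and the grasp point (between the pads) lies 54 mm ahead of it (r.tcp_to_grasp is the distance from the TCP to the grasp point, in mm); z points along the fingers, y is the direction in which the jaws open and shut (so a half turn about z gives the same grasp; the last joint's range is limited). The gripper opens to 85 mm and grips with 20 to 120 N. Pads are 22 mm wide; open, the fingers measure 114 mm over their backs; the gripper's body (76 mm by 85 mm) begins 54 mm behind the grasp point. The pads swing forward as they close: fully open they stand 13 mm farther back than shut.
Start: joints at [0.88, 0.313, 1.498, -0, 1.331, -0.223], TCP at [236.748, 468.596, 303.894] pointing down, gripper open.
Joint ranges: [-2.94, 2.94], [-0.97, 2.17], [0.19, 2.56], [-1.23, 4.37], [0.02, 3.11], [-2.88, 2.88]. Speed limits (rad/s): [2.39, 2.39, 3.01, 3.14, 3.14, 3.14].

## Interface

Orientations are given as a unit quaternion [w, x, y, z].
In Python, from workcell import r gives the robot as it stands.
- The arm moves only by the tool apply_moves, never from a script. Its arguments are lists of equal length, an entry for each row: "delta_pos": the shift along the tool's x, y, z in mm, a list of three; "turn": the turn, a rotation vector about the tool's x, y, z in rad, a list of three. A call has 1 to 8 rows; each row is the pose to reach, as a shift and turn from the pose measured when the call began, along the tool's axes at that moment; what a row does not reach only later rows make up. A row lasts 1/12 s, in which the tool goes at most 41.7 mm and 7.16 degrees, less where a joint would pass 70% of its speed; a pose out of reach is approached as far as the arm can. A call with a gripper value outside its range is refused whole. "gripper" is the closure, from 0 (fully open) to 1 (shut), set as the call begins (left out, the last holds). The fingers move at their own pace and stop on an object; "force" is the grip in N (left out, the last holds). Time passes only in rows, so rows that repeat a pose let the fingers close. It gives the time, the measured TCP pose, the force and the opening at its end, in the units of the state.
- r.sense(): the state, without advancing time (a new reading comes with each control period).
- r.get_image(name): name is "scene" or "side" or "wrist"; returns the picture (420x560x3 uint8, red, green, blue); there is no depth.
- r.calibration(name): a dict with "camera_matrix" (3x3 intrinsics, pixels), "world_from_camera" (4x4, takes a point from camera to world coordinates); the wrist camera has in their place "tool_from_camera" (4x4, takes a point from camera to tool coordinates, whose origin is the TCP and whose axes are the flange's). Camera axes: x right, y up, looking along -z (the intrinsics and any distortion apply to the point x, -y, -z); pixel columns grow to the right and rows downward; lengths in mm; the calibration is good to about 2 mm. A picture is of the moment at which its call begins: read the wrist's pose just before it. calibration takes no time and is no camera call.
- r.close_job(): hands the job in, once; it reports no verdict.
Trained networks look in the newest picture that a camera, given by its name, has taken for a name from the list of things; names that differ only in an ending like _2 or _b are one class to them, and where a whole thing is asked for, a point or a joint stands for the part that bears it (a point fixed in the world has none). Each returns a list of dicts, best first, with "conf" (0 to 1); they miss things now and then, are a little off and sometimes report something else, mostly with a low value. They report only what shows in the picture. A call takes as long as a camera call.
- r.masks_of(name, camera): "region" (420x560 bool, what is visible of it) and "bbox" ([centre column, centre row, width, height] in pixels, round what is visible of it).
The state is a dict: "time": time; "qpos": joint angles; "qd": joint speeds; "joint_efforts": joint torques, N m; "position": TCP position; "eef_rot": TCP orientation; "force": force on the tool from outside, world axes, zero at the start; "torque": the same for the moment, N m; "finger_gap": finger opening in mm.
Only numpy, scipy, OpenCV 4.12 (cv2) and the standard library are available. Lean on these libraries where they do the work, as an engineer would, in place of code of your own. Each camera call takes 0.05 s, during which the arm holds its last target.

## Task

Raise the back wall of the brazing hearth by two courses in running bond, dry: on the course that is already laid, lay a half brick, a whole brick and a half brick, and on those two whole bricks, all flat and flush with the wall below. Then push the sliding end plate up against the bricks until all the joints are closed. Leave the other things on the bench and on the hearth where they are.

Things in the scene. Friction and masses are not known exactly. Their poses are not given: they have to be found in the camera images.
- brick_a_c (a point): centre of a loose whole firebrick, cream-coloured, lying flat: 100 mm long (its x axis), 50 mm wide (y), 36 mm high (z), 0.12 to 0.2 kg; the three are alike. It starts on the hearth floor in front of the wall, at the bottom of a pile under brick_c and half_b.
- brick_b_c (a point): centre of a loose whole firebrick, cream-coloured, lying flat: 100 mm long (its x axis), 50 mm wide (y), 36 mm high (z), 0.12 to 0.2 kg; the three are alike. It starts on the hearth floor in front of the wall, with half_a on top of it.
- brick_c_c (a point): centre of a loose whole firebrick, cream-coloured, lying flat: 100 mm long (its x axis), 50 mm wide (y), 36 mm high (z), 0.12 to 0.2 kg; the three are alike. It starts lying on brick_a, under half_b.
- half_a_c (a point): centre of a loose half firebrick, cream-coloured, lying flat: 50 x 50 mm square, 36 mm high (z), 0.06 to 0.1 kg; the two are alike and any side may face the front. It starts lying on brick_b.
- half_b_c (a point): centre of a loose half firebrick, cream-coloured, lying flat: 50 x 50 mm square, 36 mm high (z), 0.06 to 0.1 kg; the two are alike and any side may face the front. It starts lying on brick_c, at the top of that pile.
- hearth: brazing hearth, fixed: a dark steel tray 260 x 315 mm, lip 20 mm high, floor 10 mm above the bench. Origin on the bench under the middle of its firebrick back wall; z up, y along the wall to the fixed cheek, x away from the robot. Lips at x -0.205, 0.055, y -0.190, 0.125. A thin wire torch rest 75 mm high is on the front lip at y -0.165; nothing behind the wall is higher than the lip.
- course_top (a point): middle of the top face of the wall's first course, 46 mm above the bench; axes as hearth. The course is smoke-darkened and fixed: two whole bricks end to end along y from -0.100 to 0.100, 50 mm thick in x, joint at y 0. The fixed cheek is a dark steel plate with its inner face at y 0.100; it and the sliding end plate stand 52 mm above this point, from x -0.032 to 0.030.
- end_plate (a joint): how far the sliding end plate (bright steel, 5 mm thick) is drawn back, in m: its inner face is at y = -(0.100 + value) of course_top, so 0 closes a course two bricks long. Range -0.002 to 0.030, starts at 0.014 to 0.027. It slides along y and stays where left; push its outer face: own friction about 3 N, the laid bricks add up to about 8 N.
- plate_push (a point): a point on the outer face of the sliding end plate, 75 mm above the bench and 23 mm below its upper edge, 20 mm from its front edge, the plate being 62 mm wide; x as in course_top, y points toward the bricks (the way to push). The plate's low foot (12 mm above the bench) and two slack brass wing nuts (25 mm above the bench) lie outside it.
- coffee_mill: wooden coffee mill with a crank on top, standing fixed to the left of the hearth: about 170 x 200 mm, 258 mm high; origin at the centre of its underside. Keep clear of it.
- sanding_block_c (a point): brown cork sanding block, 57 x 91 x 30 mm (not a brick), on the bench, a bystander to be left alone; the point is at its centre.
- brush_1_c (a point): purple scrubbing brush, 30 x 86 x 55 mm high, on the bench, a bystander to be left alone; the point is at its centre.
- wrench_c (a point): steel open-ended wrench, 32 x 175 mm, 7 mm thick, on the bench, a bystander to be left alone; the point is at its centre.
- screwdriver_a_c (a point): screwdriver with a red handle, 207 mm long along its x axis, 27 mm high, on the bench behind the hearth, a bystander to be left alone; the point is at its centre.
- candle_1_c (a point): small round candle in a metal cup, 38 mm across, 15 mm high, standing on the hearth floor, a bystander to be left alone; the point is at its centre.

How it is judged:
By the outcome, as a careful person would: the job done as asked, in the order asked, and still so for the second after the job is handed in, with the robot touching nothing.
It also fails if it takes over 72 s, if anything falls off the work surface, if the arm or the gripper's body presses on something with over 40 N, if the wrist force passes 120 N, or if a joint passes its speed limit or range.

## Working session

There is one attempt and no reset: what is moved stays moved. The work goes in short steps, Python scripts to look and compute and a tool call to move; the robot and the scene stay as the last step left them, time stands still between calls to the robot, and variables do not carry over. Pictures are saved under pics/ and viewed, and the job is handed in when it is done.

Besides the shell and the picture viewer there is one more tool, called after "Call:" as name(argument=value, ...) on one line, values as JSON. apply_moves: Moves the arm, as the interface text tells. Its arguments: {"type":"object","properties":{"delta_pos":{"type":"array"},"turn":{"type":"array"},"gripper":{"type":"number"},"force":{"type":"number"}},"required":["delta_pos","turn"]}

```bash
mkdir -p pics; ls
python3 - <<'E'
from workcell import r
import cv2,numpy as np
s=r.sense(); print(s)
for n in ["scene","side","wrist"]:
    im=r.get_image(n); cv2.imwrite(f"pics/{n}0.png",im[:,:,::-1])
    c=r.calibration(n); print(n,{k:np.round(v,4).tolist() if not isinstance(v,str) else v for k,v in c.items()})
print(r.sense()["time"])
E
```

```text
pics
{'time': 0.0, 'qpos': array([ 8.79629101e-01,  3.13500507e-01,  1.49845077e+00, -4.02920468e-07,
        1.33099824e+00, -2.23365697e-01]), 'qd': array([ 7.78812397e-04, -9.93071530e-05, -3.24131235e-03, -3.04273404e-05,
        4.95486490e-05,  1.13739725e-03]), 'joint_efforts': array([ 1.52182333e-04, -4.12252772e+01, -2.59751880e+01, -1.68426350e-04,
        3.95067211e-03,  1.95591878e-05]), 'position': array([236.6231816 , 468.46778388, 303.30401632]), 'eef_rot': array([-2.99349691e-04,  2.31773723e-01,  9.72769490e-01, -6.08817136e-04]), 'force': array([-0.18256321, -0.43300335,  0.96954597]), 'torque': array([-0.0136486 , -0.00113654, -0.00239024]), 'finger_gap': 85.16395562888522}
scene {'camera_matrix': [[535.7354, 0.0, 285.3376], [0.0, 535.7354, 205.4542], [0.0, 0.0, 1.0]], 'world_from_camera': [[0.6284, 0.3591, -0.6901, -340.4012], [-0.7779, 0.2839, -0.5607, -807.1105], [-0.0054, 0.8891, 0.4577, 665.6572], [0.0, 0.0, 0.0, 1.0]]}
side {'camera_matrix': [[452.6927, 0.0, 284.2342], [0.0, 452.6927, 209.4629], [0.0, 0.0, 1.0]], 'world_from_camera': [[-0.4431, 0.793, -0.4181, 77.7018], [-0.8964, -0.3881, 0.214, 173.4833], [0.0074, 0.4696, 0.8828, 1115.9996], [0.0, 0.0, 0.0, 1.0]]}
wrist {'camera_matrix': [[360.8744, 0.0, 286.8435], [0.0, 360.8744, 208.5372], [0.0, 0.0, 1.0]], 'tool_from_camera': [[-0.0004, 0.9632, 0.2689, 66.9398], [1.0, 0.0005, -0.0001, 0.2187], [-0.0002, 0.2689, -0.9632, -72.1351], [0.0, 0.0, 0.0, 1.0]]}
0.15
```

View pics/scene0.png

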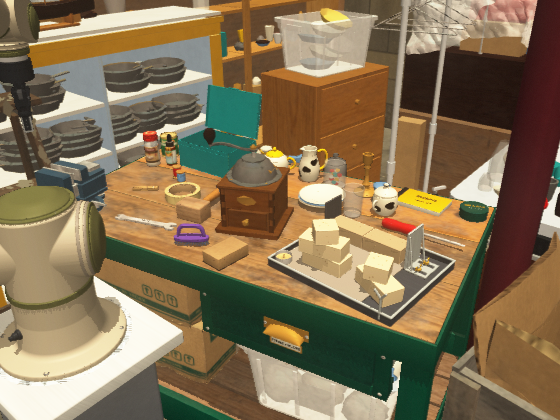

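View pics/side0.png

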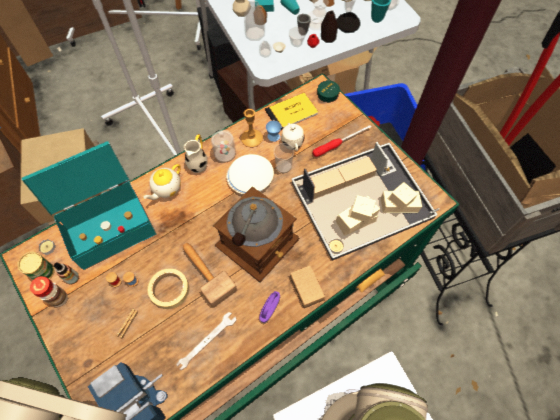

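View pics/wrist0.png

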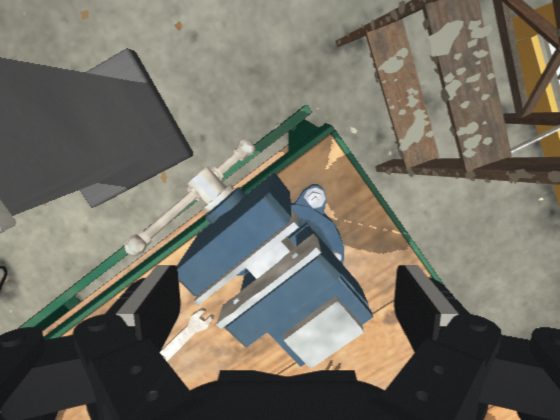

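```bash
cat > h.py <<'E'
import numpy as np,cv2
from scipy.spatial.transform import Rotation as R
from workcell import r
def cam(n,s=None):
    c=r.calibration(n); K=np.array(c["camera_matrix"])
    if "world_from_camera" in c: T=np.array(c["world_from_camera"])
    else:
        T=tool(s)@np.array(c["tool_from_camera"])
    return K,T
def tool(s):
    q=np.array(s["eef_rot"]); T=np.eye(4); T[:3,:3]=R.from_quat(q[[1,2,3,0]]).as_matrix(); T[:3,3]=s["position"]; return T
def proj(C,P):
    K,T=C; P=np.atleast_2d(P).astype(float)
    p=(P-T[:3,3])@T[:3,:3]; p=p*[1,-1,-1]; u=p@K.T; return u[:,:2]/u[:,2:]
def back(C,uv,z):
    K,T=C; uv=np.atleast_2d(uv).astype(float); z=np.broadcast_to(z,len(uv))
    d=np.c_[uv,np.ones(len(uv))]@np.linalg.inv(K).T; d=d*[1,-1,-1]; d=d@T[:3,:3].T; o=T[:3,3]
    return o+d*((z-o[2])/d[:,2])[:,None]
def save(n,im): cv2.imwrite(n,im[:,:,::-1])
E
python3 - <<'E'
from h import *
a=cv2.imread("pics/scene0.png")[185:325,255:465]; cv2.imwrite("pics/sc_z.png",cv2.resize(a,None,fx=3.8,fy=3.8,interpolation=cv2.INTER_CUBIC))
a=cv2.imread("pics/side0.png")[135:260,285:445]; cv2.imwrite("pics/si_z.png",cv2.resize(a,None,fx=4.7,fy=4.7,interpolation=cv2.INTER_CUBIC))
C=cam("side")
print(back(C,[[293,190],[402,146],[434,210],[331,253],[393,176],[309,190],[336,245]],[20,20,20,20,90,90,20]).round())
E
```

```text
[[ 641. -142.   20.]
 [ 634. -501.   20.]
 [ 414. -461.   20.]
 [ 428. -145.   20.]
 [ 527. -382.   90.]
 [ 587. -159.   90.]
 [ 442. -168.   20.]]
```

View pics/sc_z.png

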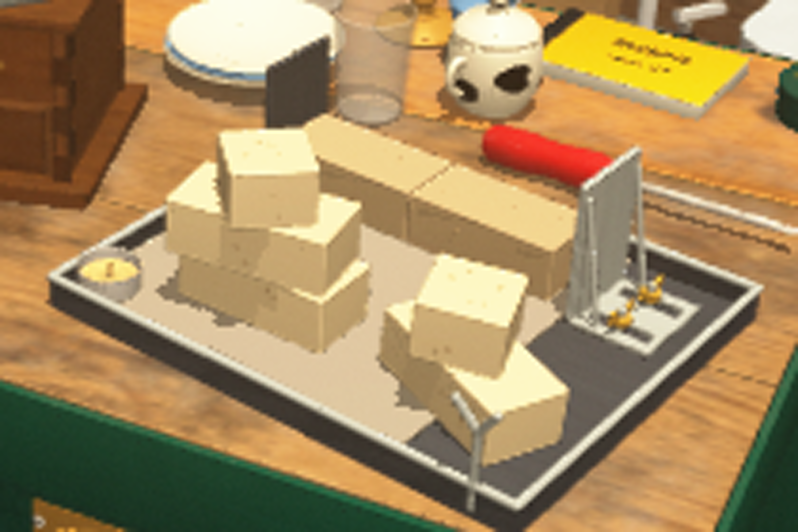

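View pics/si_z.png

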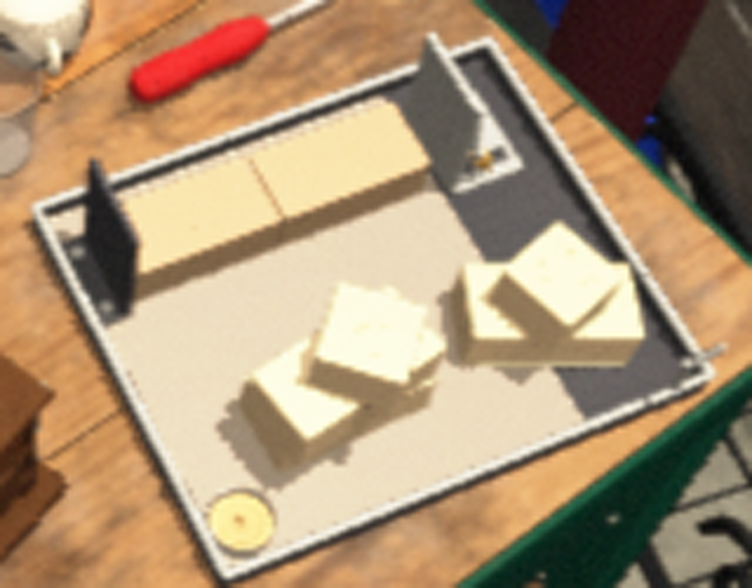

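```bash
cat > fit.py <<'E'
from h import *
from scipy.optimize import least_squares
def Hf(p): 
    c,s=np.cos(p[2]),np.sin(p[2]); T=np.eye(4); T[:2,:2]=[[c,-s],[s,c]]; T[:2,3]=p[:2]; return T
def w(T,P): return np.atleast_2d(P)@T[:3,:3].T+T[:3,3]
E
python3 - <<'E'
from fit import *
si=np.array([[38,208],[490,43],[712,375],[225,577], [286,216],[437,160],[137,268]])/4.7+[285,135]
siP=np.array([[55,125,20],[55,-190,20],[-205,-190,20],[-205,125,20],[-25,0,46],[-25,-100,46],[-25,100,46]])
sc=np.array([[50,282],[518,503],[758,290],[412,192],[577,250],[452,162]])/3.8+[255,185]
scP=np.array([[-205,125,20],[-205,-190,20],[55,-190,20],[-25,0,46],[-25,-100,46],[25,0,46]])
A=[(cam("side"),si,siP),(cam("scene"),sc,scP)]
def f(p,A=A):
    T=Hf(p); return np.concatenate([(proj(C,w(T,P))-u).ravel() for C,u,P in A])
for B in (A,A[:1],A[1:]):
    o=least_squares(lambda p:f(p,B),[570,-300,0]); print(o.x.round(3)); print(o.fun.reshape(-1,2).round(1).tolist())
E
```

```text
[ 6.13485e+02 -2.81446e+02 -5.10000e-02]
[[0.2, -0.7], [0.6, -0.9], [0.7, -0.3], [1.0, -1.0], [0.6, 0.2], [0.1, 0.2], [-0.4, 1.4], [1.0, -1.8], [0.6, 0.7], [1.1, -0.7], [-0.3, -0.3], [-5.3, -0.1], [1.4, -0.5]]
[ 6.13561e+02 -2.80402e+02 -5.40000e-02]
[[-0.1, -0.7], [0.5, -0.7], [0.2, 0.1], [0.3, -0.9], [0.2, 0.3], [-0.2, 0.4], [-0.8, 1.4]]
[ 6.12163e+02 -2.82439e+02 -4.70000e-02]
[[1.1, -1.2], [1.3, 1.3], [1.3, -0.4], [-0.2, 0.1], [-5.0, 0.3], [1.5, -0.2]]
```

```bash
cat >> h.py <<'E'
def Rdown(yaw):  # tool z down, tool y at world angle yaw, tool x at yaw+90
    y=np.array([np.cos(yaw),np.sin(yaw),0]); z=np.array([0,0,-1.]); return np.c_[np.cross(y,z),y,z]
def delta(p,yaw=None,s=None):
    s=s or r.sense(); T=tool(s); Rt=T[:3,:3] if yaw is None else Rdown(yaw)
    d=T[:3,:3].T@(np.array(p)-T[:3,3]); t=R.from_matrix(T[:3,:3].T@Rt).as_rotvec()
    print("t %.2f pos %s"%(s["time"],s["position"].round(1)),"delta",d.round(1).tolist(),"turn",t.round(3).tolist(),"dist %.0f"%np.linalg.norm(d))
E
python3 - <<'E'
from h import *
print(Rdown(0))
for n,k in (("side",(257,240)),("scene",(253,215))):
  print(back(cam(n),[k],[60 if n=="scene" else 130]))
for n in ("scene","side"):
  m=r.masks_of("coffee_mill",n)
  for d in m[:2]: print(n,d["conf"],np.round(d["bbox"]))
delta([420,60,390],0.25)
delta([540,-265,300],-0.051)
E
```

```text
[[-0.  1.  0.]
 [ 1.  0.  0.]
 [ 0.  0. -1.]]
[[499.37388098  29.22778217 130.        ]]
[[486.0769836  -35.85967009  60.        ]]
t 0.25 pos [236.7 468.5 303.7] delta [-347.8, -282.1, -86.2] turn [-0.001, 0.0, 0.853] dist 456
t 0.25 pos [236.7 468.5 303.7] delta [-601.5, -518.0, 3.9] turn [-0.001, 0.0, 1.154] dist 794
```

Run:
```python
from h import *
delta([350,60,390],0.5)
delta([540,-265,390],-0.051)
```

```text
t 0.25 pos [236.7 468.5 303.7] delta [-285.3, -313.6, -86.2] turn [-0.001, 0.0, 0.603] dist 433
t 0.25 pos [236.7 468.5 303.7] delta [-601.5, -518.0, -86.1] turn [-0.001, 0.0, 1.154] dist 798
```

Call:
apply_moves(delta_pos=[[-30,-25,-50],[-60,-55,-86],[-90,-90,-86],[-120,-125,-86],[-150,-160,-86],[-180,-195,-86],[-210,-230,-86],[-240,-265,-86]], turn=[[0,0,0.08],[0,0,0.16],[0,0,0.24],[0,0,0.32],[0,0,0.4],[0,0,0.48],[0,0,0.56],[0,0,0.64]])

```text
time: 0.92
position: [318.1, 175.2, 389.5]
eef_rot: [0.0, 0.527, 0.85, -0.0]
force: [2.4, 0.2, 0.1]
finger_gap: 85.3
```

Run:
```python
from h import *
delta([540,-265,390],-0.051)
```

```text
t 0.92 pos [318.1 175.2 389.5] delta [-493.0, 3.6, -0.2] turn [0.0, 0.0, 0.511] dist 493
```

Call:
apply_moves(delta_pos=[[-41,0,0],[-82,0,0],[-123,1,0],[-164,1,0],[-205,2,0],[-246,2,0],[-287,3,0],[-328,3,0]], turn=[[0,0,0.06],[0,0,0.12],[0,0,0.18],[0,0,0.25],[0,0,0.32],[0,0,0.39],[0,0,0.45],[0,0,0.51]])

```text
time: 1.58
position: [466.8, -119.5, 389.6]
eef_rot: [0.0, 0.726, 0.688, 0.0]
force: [0.6, 1.1, 0.2]
finger_gap: 85.3
```

Run:
```python
from h import *
delta([540,-265,300],-0.051)
```

```text
t 1.58 pos [ 466.8 -119.5  389.6] delta [-141.3, 80.9, 89.7] turn [0.001, 0.0, -0.003] dist 186
```

Call:
apply_moves(delta_pos=[[-36,20,0],[-72,40,0],[-107,61,20],[-130,75,50],[-141,81,80],[-141,81,90],[-141,81,90]], turn=[[0,0,0],[0,0,0],[0,0,0],[0,0,0],[0,0,0],[0,0,0],[0,0,0]])

```text
time: 2.17
position: [539.5, -264.5, 296.4]
eef_rot: [-0.003, 0.726, 0.688, -0.0]
force: [-0.4, 0.0, 0.7]
finger_gap: 85.2
```

Run:
```python
from h import *
import pickle
s=r.sense(); im=r.get_image("wrist"); save("pics/w1.png",im)
pickle.dump(s,open("s1.pkl","wb")); print(s["position"],s["qpos"],s["force"])
for n in ("brick_a_c","half_a_c"):
  for d in r.masks_of(n,"wrist"): print(n,round(d["conf"],2),np.round(d["bbox"]))
cv2.imwrite("pics/w1z.png",cv2.resize(im[:,:,::-1],(800,600),interpolation=cv2.INTER_CUBIC))
```

```text
[ 539.46108746 -264.54075138  296.42532202] [-6.50780798e-01  4.89684386e-01  1.26102023e+00  2.12273174e-04
  1.39679495e+00 -5.96263865e-01] [-0.39897227  0.0098207   0.73678853]
brick_a_c 0.94 [249. 168.  22.  96.]
half_a_c 0.66 [225. 319.  71.  74.]
```

View pics/w1z.png

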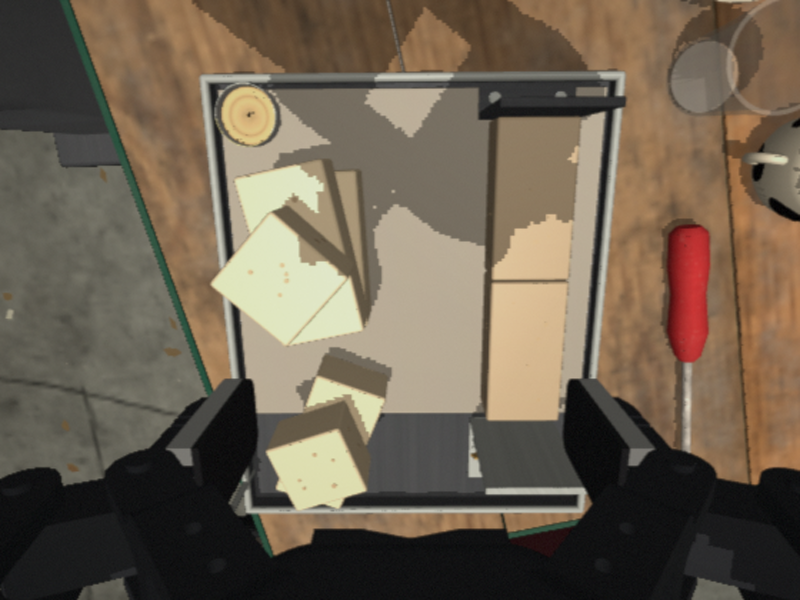

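Run:
```python
import cv2
a=cv2.imread("pics/w1.png")
cv2.imwrite("pics/w1a.png",cv2.resize(a[45:310,325:445],None,fx=2.26*1,fy=2.26,interpolation=cv2.INTER_CUBIC))
b=a[100:360,140:290]; cv2.imwrite("pics/w1b.png",cv2.resize(b,None,fx=2.3,fy=2.3,interpolation=cv2.INTER_CUBIC))
```

```text
(no output)
```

View pics/w1a.png

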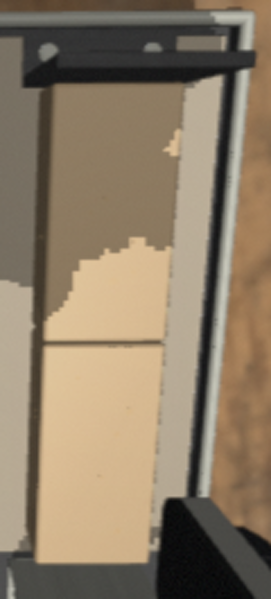

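View pics/w1b.png

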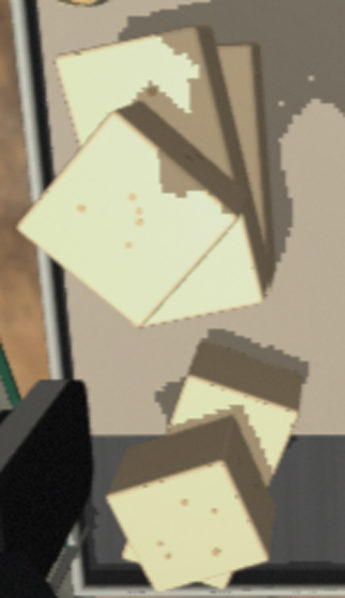

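Run:
```python
from fit import *
import pickle
s=pickle.load(open("s1.pkl","rb")); C=cam("wrist",s)
u=np.array([[344,196.3],[396.7,196.3],[340.5,292.8],[390,294],[347,82.6],[406,81.7],[202/1.42857,76/1.42857],[624/1.42857,73/1.42857],[248/1.42857,512/1.42857],[583/1.42857,512/1.42857]])
P=np.array([[-25,0,46],[25,0,46],[-25,-100,46],[25,-100,46],[-25,100,46],[25,100,46],[-205,125,20],[55,125,20],[-205,-190,20],[55,-190,20]])
o=least_squares(lambda p:(proj(C,w(Hf(p),P))-u).ravel(),[613,-281,-.05],loss="soft_l1"); print("hearth",o.x.round(3),(proj(C,w(Hf(o.x),P))-u).round(1).tolist())
h=o.x
def poly(name,u,P,z,g):
    u=np.array(u,float); P=np.c_[np.array(P,float),np.full(len(P),z)]
    o=least_squares(lambda p:(proj(C,w(Hf(p),P))-u).ravel(),g)
    print(name,o.x.round(3),np.abs(o.fun).max().round(2),"hearth",(np.linalg.inv(Hf(h))@[o.x[0],o.x[1],0,1])[:2].round(1))
q=[[-25,25],[25,25],[25,-25],[-25,-25]]
poly("half_b",[[191.3,147.8],[244.3,193.5],[200,241.7],[147.8,199.1]],q,118,[480,-250,-.7])
poly("brick_c",[[164.8,125.2],[226.1,112.2],[254.3,230.4]],[[-25,50],[25,50],[25,-50]],82,[480,-250,.2])
poly("brick_a",[[252.2,119.6],[258.3,223.9]],[[25,50],[25,-50]],46,[480,-250,0])
poly("half_a",[[186.5,316.1],[238.3,300.9],[257,341.3],[208.3,356.5]],q,82,[480,-380,0.3])
poly("brick_b",[[222.6,263.9],[269.6,278.7]],[[-25,50],[25,50]],46,[480,-380,-.3])
```

```text
hearth [ 6.15543e+02 -2.78172e+02 -4.70000e-02] [[-0.9, 0.1], [1.0, -0.3], [-0.7, 1.7], [0.2, 0.3], [0.1, -1.3], [0.4, -1.0], [1.8, 2.5], [-3.7, 2.0], [1.2, -2.7], [-2.9, -3.7]]
half_b [ 475.252 -253.571   -0.799] 1.23 hearth [-141.3   17.9]
brick_c [ 4.79323e+02 -2.49176e+02  1.45000e-01] 1.82 hearth [-137.4   22.5]
brick_a [ 4.86658e+02 -2.51514e+02 -2.10000e-02] 2.83 hearth [-130.    20.5]
half_a [ 4.74411e+02 -3.86331e+02  2.91000e-01] 3.23 hearth [-135.9 -114.7]
brick_b [ 4.76383e+02 -3.93325e+02 -3.88000e-01] 0.99 hearth [-133.6 -121.6]
```

Run:
```python
from h import *
delta([475,-253.5,215],-0.80)
```

```text
t 2.32 pos [ 540.3 -264.   302. ] delta [7.2, -66.1, 86.8] turn [0.004, 0.001, 0.747] dist 109
```

Call:
apply_moves(delta_pos=[[1,-11,12],[3,-25,28],[5,-40,46],[6,-54,64],[7,-62,78],[7,-66,86],[7,-66,87],[7,-66,87]], turn=[[0.001,0,0.11],[0.002,0,0.23],[0.003,0.001,0.35],[0.004,0.001,0.47],[0.004,0.001,0.59],[0.004,0.001,0.7],[0.004,0.001,0.747],[0.004,0.001,0.747]])

```text
time: 2.98
position: [475.3, -253.4, 216.6]
eef_rot: [0.001, 0.927, 0.375, 0.001]
force: [0.7, 0.2, 0.6]
finger_gap: 85.3
```

Run:
```python
from h import *
import pickle
s=r.sense(); im=r.get_image("wrist"); save("pics/w2.png",im); s2=r.sense()
pickle.dump(s,open("s2.pkl","wb")); print(s["position"],s2["position"],s["eef_rot"],s2["time"])
cv2.imwrite("pics/w2z.png",cv2.resize(im[:,:,::-1],(800,600),interpolation=cv2.INTER_CUBIC))
```

```text
[ 475.29779178 -253.35698562  216.56345243] [ 475.51998663 -253.51515462  216.71328203] [1.07929301e-03 9.26827534e-01 3.75484982e-01 7.65487083e-04] 3.0333
```

View pics/w2z.png

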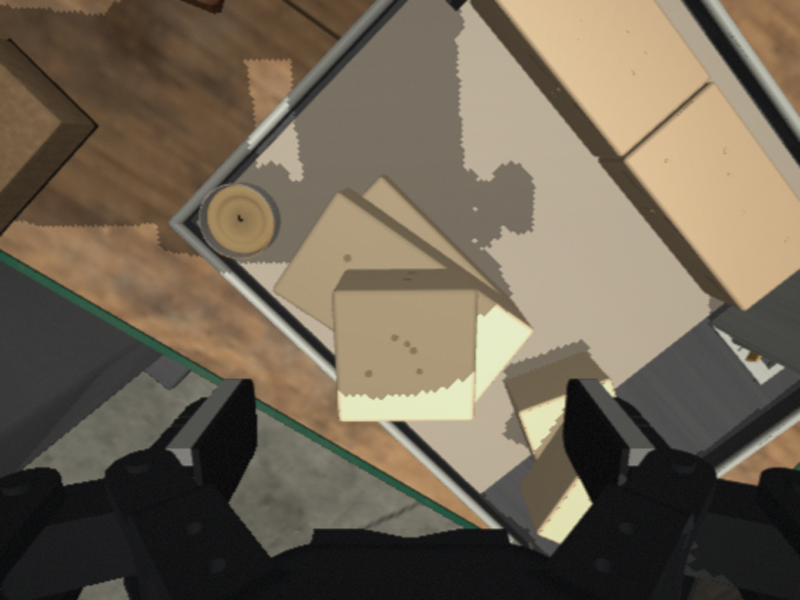

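```bash
cat >> fit.py <<'E'
SQ=[[-25,25],[25,25],[25,-25],[-25,-25]]
def poly(C,u,P,z,g,sc=1/1.428571):
    u=np.array(u,float)*sc; P=np.c_[np.array(P,float),np.full(len(P),z)]
    o=least_squares(lambda p:(proj(C,w(Hf(p),P))-u).ravel(),g); return o.x,o.fun.reshape(-1,2)
E
python3 - <<'E'
from fit import *
import pickle
s=pickle.load(open("s2.pkl","rb")); C=cam("wrist",s)
print(poly(C,[[333,292],[476,292],[473,420],[339,420]],[[-25,25],[25,25],[25,-25],[-25,-25]],118,[475,-253,-.8]))
# wall joint
print(poly(C,[[624,158],[708,83],[745,309]],[[-25,0],[25,0],[-25,-100]],46,[613,-281,-.05]))
delta([475,-253.5,160],-0.8)
E
```

```text
(array([ 474.06317853, -253.97981531,   -0.79743101]), array([[-0.86549758, -0.82113774],
       [ 1.28040292, -1.29455299],
       [ 0.40321444,  1.05246006],
       [-0.84474493,  1.54146922]]))
(array([ 6.15267912e+02, -2.78322773e+02, -2.99297970e-02]), array([[-2.52365346,  2.07601224],
       [ 2.00057693, -3.08969483],
       [ 0.48266066,  1.63343608]]))
t 3.03 pos [ 475.5 -253.5  216.7] delta [-0.4, -0.5, 56.7] turn [0.003, -0.001, 0.002] dist 57
```

Call:
apply_moves(delta_pos=[[0,-1,15],[0,-1,35],[0,-1,50],[0,-1,56],[0,-1,57],[0,-1,57]], turn=[[0.003,0,0],[0.003,0,0],[0.003,0,0],[0.003,0,0],[0.003,0,0],[0.003,0,0]])

```text
time: 3.53
position: [475.4, -253.0, 160.8]
eef_rot: [0.001, 0.926, 0.377, 0.001]
force: [-0.6, -0.3, -0.2]
finger_gap: 85.4
```

Call:
apply_moves(delta_pos=[[0,0,0],[0,0,0],[0,0,0],[0,0,0],[0,0,0],[0,0,0]], turn=[[0,0,0],[0,0,0],[0,0,0],[0,0,0],[0,0,0],[0,0,0]], gripper=1, force=30)

```text
time: 4.03
position: [475.7, -253.2, 161.7]
eef_rot: [0.001, 0.926, 0.377, 0.001]
force: [-0.7, -0.3, 5.8]
finger_gap: 49.5
```

```bash
cat > look.py <<'E'
import sys,pickle
from h import *
n,tag=sys.argv[1],sys.argv[2]
s=r.sense(); im=r.get_image(n); pickle.dump(s,open(tag+".pkl","wb"))
save("pics/%s_raw.png"%tag,im); o=im[:,:,::-1]
if len(sys.argv)>3:
    a,b,c,d=map(int,sys.argv[3:7]); o=o[b:d,a:c]; f=min(800/(c-a),600/(d-b))
else: f=1/0.7
cv2.imwrite("pics/%s.png"%tag,cv2.resize(o,None,fx=f,fy=f,interpolation=cv2.INTER_CUBIC)); print("scale",f,"pos",s["position"].round(1),"F",s["force"].round(1),"gap",round(s["finger_gap"],1),"t",s["time"])
E
python3 look.py wrist g1
```

```text
scale 1.4285714285714286 pos [ 475.7 -253.2  161.7] F [-0.7 -0.3  5.8] gap 49.5 t 4.0333
```

View pics/g1.png

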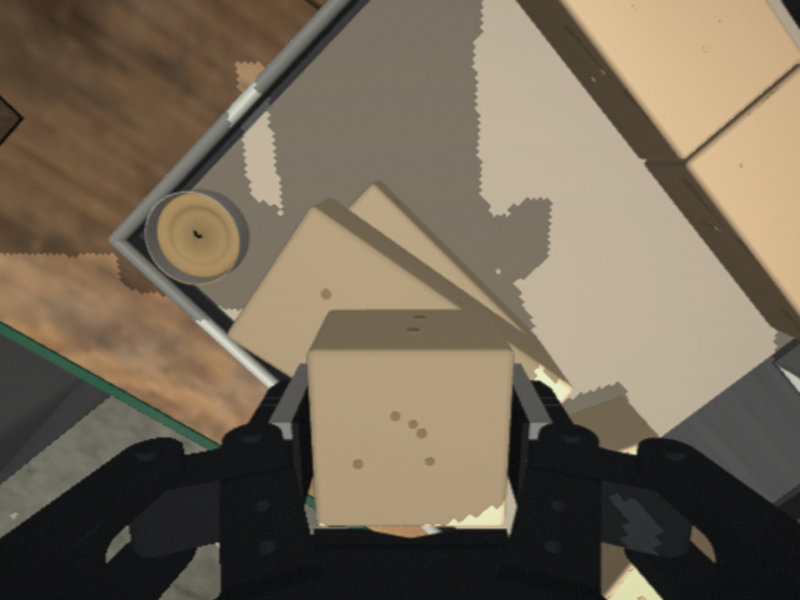

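Run:
```python
from fit import *
import pickle
s=pickle.load(open("g1.pkl","rb")); C=cam("wrist",s)
x,f=poly(C,[[308,349],[513,348],[509,524],[315,527]],SQ,118,[475,-253,-.8]); print(x,f)
print("in tool", tool(s)[:3,:3].T@(np.r_[x[:2],100]-s["position"]))
delta([475,-253.5,240],-0.8)
delta([570,-230,240],-0.05)
```

```text
[ 475.68978886 -255.19429374   -0.78875937] [[-1.23335103  0.49505551]
 [ 1.2248544  -0.14671712]
 [-2.03041832  0.17128544]
 [ 2.03818091 -0.65948515]]
in tool [-1.43130218  1.23333338 61.68107917]
t 4.08 pos [ 475.7 -253.2  161.7] delta [-0.6, -0.0, -78.3] turn [0.003, -0.001, 0.003] dist 78
t 4.08 pos [ 475.7 -253.2  161.7] delta [83.8, 49.6, -78.1] turn [0.003, 0.0, -0.747] dist 125
```

Run:
```python
from h import *
import pickle
s=pickle.load(open("s2.pkl","rb")); C=cam("wrist",s)
print(back(C,np.array([[96,126],[0,45],[210,5]])*.7,[20,20,20]).round())
delta([617.6,-206,190],-0.049)
```

```text
[[427. -86.  20.]
 [426. -32.  20.]
 [509. -93.  20.]]
t 4.08 pos [ 475.7 -253.2  161.7] delta [134.5, 65.5, -28.0] turn [0.003, 0.0, -0.748] dist 152
```

Call:
apply_moves(delta_pos=[[0,0,-12],[0,0,-30],[0,0,-55],[10,10,-72],[22,18,-78],[34,26,-78],[46,34,-78],[58,42,-78]], turn=[[0.003,0,0],[0.003,0,0],[0.003,0,0],[0.003,0,-0.1],[0.003,0,-0.22],[0.003,0,-0.34],[0.003,0,-0.46],[0.003,0,-0.58]])

```text
time: 4.75
position: [546.9, -242.4, 240.0]
eef_rot: [0.0, 0.778, 0.629, 0.0]
force: [-0.7, 0.8, -0.7]
finger_gap: 49.7
```

Run:
```python
from h import *
delta([617.6,-206,195],-0.049)
```

```text
t 4.75 pos [ 546.9 -242.4  240. ] delta [50.4, 61.5, 45.1] turn [0.0, 0.0, -0.162] dist 91
```

Call:
apply_moves(delta_pos=[[12,15,0],[24,30,8],[36,45,22],[46,57,35],[50,61,43],[50,61,45],[50,61,45]], turn=[[0,0,-0.06],[0,0,-0.12],[0,0,-0.162],[0,0,-0.162],[0,0,-0.162],[0,0,-0.162],[0,0,-0.162]])

```text
time: 5.33
position: [616.5, -206.4, 194.6]
eef_rot: [-0.0, 0.724, 0.69, -0.0]
force: [-0.6, -1.3, -1.3]
finger_gap: 49.4
```

```bash
python3 look.py wrist p1
```

```text
scale 1.4285714285714286 pos [ 616.5 -206.4  194.6] F [-0.6 -1.3 -1.3] gap 49.4 t 5.3333
```

View pics/p1.png

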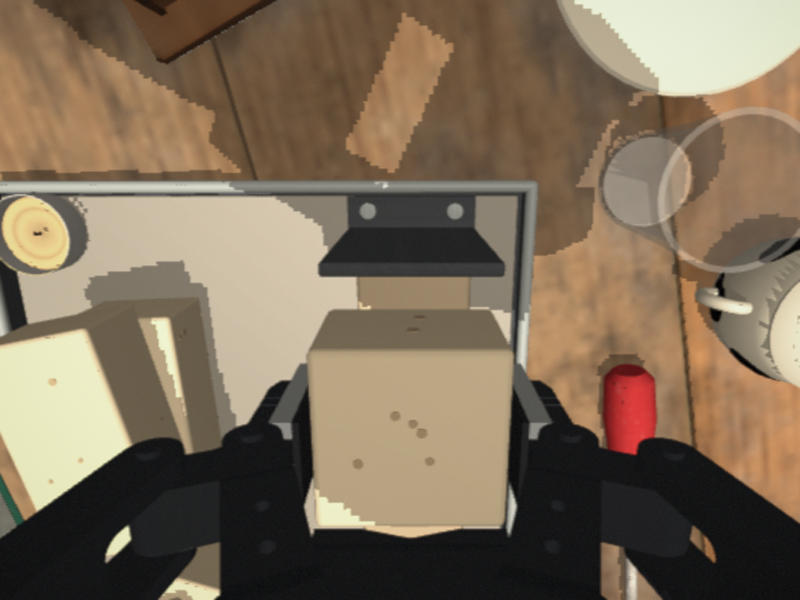

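Run:
```python
from fit import *
import pickle
s=pickle.load(open("p1.pkl","rb")); C=cam("wrist",s); k=.7
ch=back(C,np.array([[319,275],[504,275]])*k,98); print("cheek",ch, "mid",ch.mean(0),"len",np.linalg.norm(ch[1]-ch[0]))
b=back(C,np.array([[331,310],[493,310]])*k,115); print("brick low edge",b,np.linalg.norm(b[1]-b[0]))
b=back(C,np.array([[308,349],[513,348]])*k,151); print("brick top edge",b,np.linalg.norm(b[1]-b[0]))
b=back(C,np.array([[358,285],[470,285]])*k,46); print("wall",b,np.linalg.norm(b[1]-b[0]))
b=back(C,np.array([[536,185]])*k,20); print("lip",b, Hf([614,-280,-.049])@[55,125,20,1])
```

```text
cheek [[ 588.47703093 -176.23691479   98.        ]
 [ 650.47348799 -179.28713176   98.        ]] mid [ 619.47525946 -177.76202328   98.        ] len 62.07144682823777
brick low edge [[ 594.36301321 -183.64174973  115.        ]
 [ 644.10958605 -186.08819942  115.        ]] 49.80669257506431
brick top edge [[ 594.26876986 -182.4636701   151.        ]
 [ 643.31940337 -184.6187917   151.        ]] 49.09795511770977
wall [[ 595.24838574 -193.12722309   46.        ]
 [ 644.61354373 -195.55568131   46.        ]] 49.424854399818884
lip [[ 679.13568942 -155.48481363   20.        ]] [ 675.05653498 -157.84395416   20.            1.        ]
```

Run:
```python
from h import *
delta([617.9,-202.4,128],-0.049)
```

```text
t 5.38 pos [ 616.5 -206.8  195.4] delta [4.4, 1.1, 67.4] turn [0.0, 0.0, -0.0] dist 68
```

Call:
apply_moves(delta_pos=[[2,0.5,10],[4,1,30],[4.4,1.1,45],[4.4,1.1,52],[4.4,1.1,55],[4.4,1.1,55]], turn=[[0,0,0],[0,0,0],[0,0,0],[0,0,0],[0,0,0],[0,0,0]])

```text
time: 5.88
position: [617.7, -202.8, 140.4]
eef_rot: [0.0, 0.724, 0.689, -0.0]
force: [-0.3, -0.2, -0.2]
finger_gap: 49.5
```

```bash
python3 - <<'E'
from h import *
delta([617.9,-202.4,126],-0.049)
E
python3 look.py wrist p1b
```

```text
t 5.88 pos [ 617.7 -202.8  140.4] delta [0.4, 0.2, 14.4] turn [0.0, 0.0, -0.001] dist 14
scale 1.4285714285714286 pos [ 617.7 -202.8  140.4] F [-0.3 -0.2 -0.2] gap 49.5 t 5.8833
```

View pics/p1b.png

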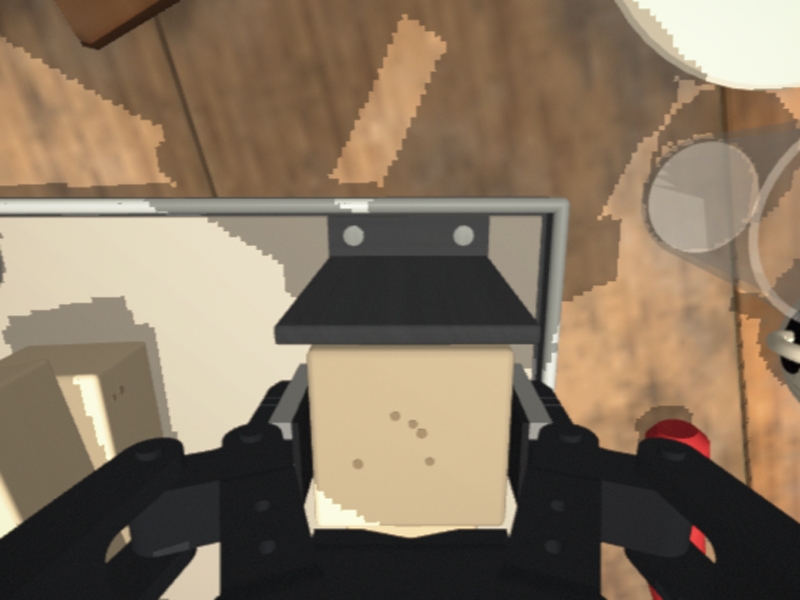

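Call:
apply_moves(delta_pos=[[-0.5,0.3,5],[-0.8,0.3,9],[-0.8,0.3,11.5],[-0.8,0.3,13],[-0.8,0.3,14],[-0.8,0.3,14]], turn=[[0,0,0],[0,0,0],[0,0,0],[0,0,0],[0,0,0],[0,0,0]])

```text
time: 6.43
position: [618.2, -203.6, 126.9]
eef_rot: [0.001, 0.724, 0.689, 0.0]
force: [0.2, -0.6, -0.8]
finger_gap: 49.4
```

Not yet in contact; go down a little more.

Call:
apply_moves(delta_pos=[[0,0,1],[0,0,2],[0,0,2]], turn=[[0,0,0],[0,0,0],[0,0,0]])

```text
time: 6.68
position: [618.3, -203.7, 125.7]
eef_rot: [0.001, 0.724, 0.689, 0.0]
force: [-2.2, 1.2, 5.2]
finger_gap: 49.0
```

Call:
apply_moves(delta_pos=[[0,0,0],[0,0,0],[0,0,0],[0,0,-5],[0,0,-30],[0,0,-65],[0,0,-100]], turn=[[0,0,0],[0,0,0],[0,0,0],[0,0,0],[0,0,0],[0,0,0],[0,0,0]], gripper=0)

```text
time: 7.27
position: [617.8, -203.4, 226.7]
eef_rot: [0.0, 0.724, 0.689, -0.0]
force: [0.5, -0.7, -0.2]
finger_gap: 85.3
```

```bash
python3 look.py wrist p1c; python3 -c "
from h import *
delta([500,-262,215],0.145)"
```

```text
scale 1.4285714285714286 pos [ 617.8 -203.4  226.7] F [ 0.5 -0.7 -0.2] gap 85.3 t 7.2667
t 7.32 pos [ 619.7 -204.2  235.4] delta [-63.5, -116.9, 19.4] turn [0.011, 0.007, -0.194] dist 134
```

View pics/p1c.png

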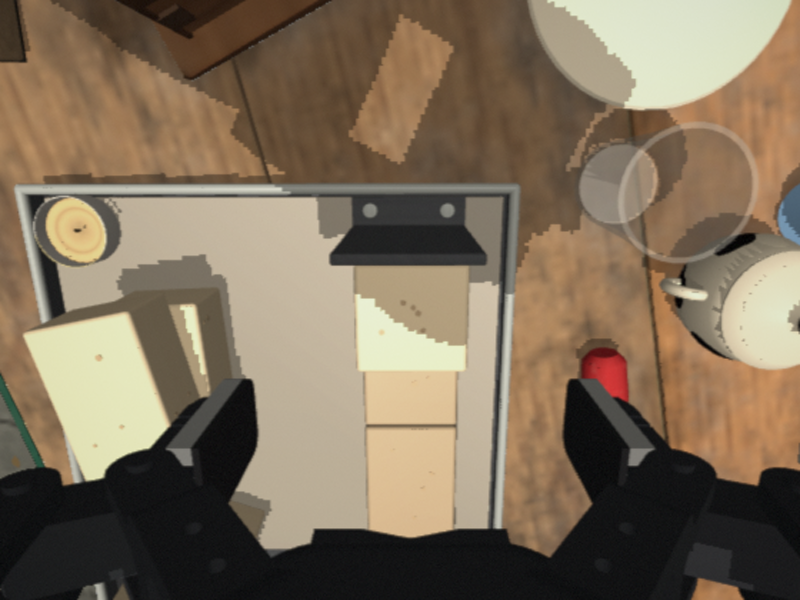

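```bash
python3 -c "
from h import *
delta([479.3,-249,200],0.145)"
```

```text
t 7.32 pos [ 619.7 -204.2  235.4] delta [-51.4, -138.4, 34.1] turn [0.011, 0.007, -0.194] dist 152
```

Call:
apply_moves(delta_pos=[[-10,-30,5],[-21,-62,12],[-32,-95,20],[-42,-120,28],[-49,-134,33],[-51,-138,34],[-51,-138,34],[-51,-138,34]], turn=[[0.003,0.002,-0.06],[0.006,0.004,-0.12],[0.009,0.006,-0.18],[0.011,0.007,-0.194],[0.011,0.007,-0.194],[0.011,0.007,-0.194],[0.011,0.007,-0.194],[0.011,0.007,-0.194]])

```text
time: 7.98
position: [480.5, -248.6, 200.6]
eef_rot: [0.001, 0.654, 0.756, 0.0]
force: [0.7, -0.8, -0.3]
finger_gap: 85.3
```

```bash
python3 look.py wrist g2
```

```text
scale 1.4285714285714286 pos [ 480.5 -248.6  200.6] F [ 0.7 -0.8 -0.3] gap 85.3 t 7.9833
```

View pics/g2.png

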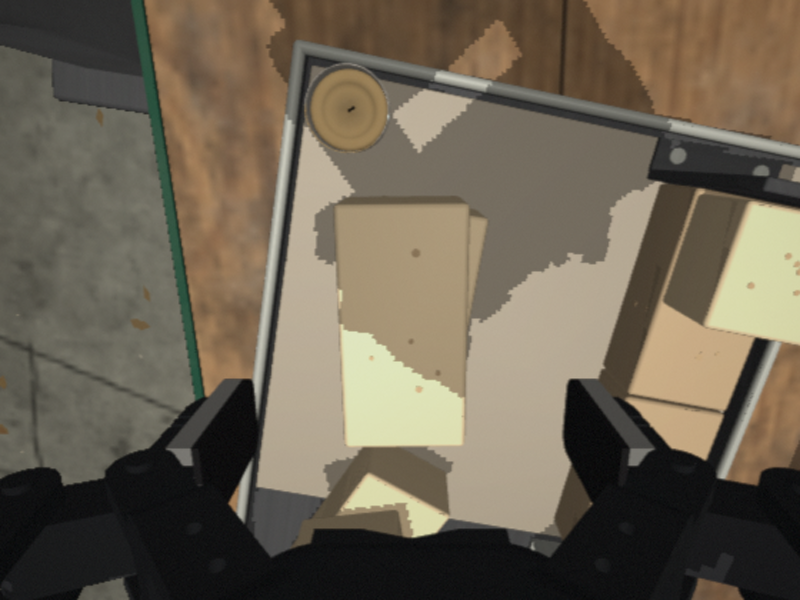

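Run:
```python
from fit import *
import pickle
s=pickle.load(open("g2.pkl","rb")); C=cam("wrist",s)
BR=[[-25,50],[25,50],[25,-50],[-25,-50]]
x,f=poly(C,[[335,206],[467,204],[463,445],[346,446]],BR,82,[479,-250,.15]); print(x,f.round(1).tolist())
print("tool", tool(s)[:3,:3].T@(np.r_[x[:2],64]-s["position"]))
delta([x[0]-1.2,x[1],126],x[2])
```

```text
[ 4.79010644e+02 -2.49057836e+02  1.54625139e-01] [[-1.7, -0.6], [1.6, -0.3], [1.0, 0.6], [-0.9, 0.8]]
tool [-9.17144143e-02 -1.69535326e+00  1.36617708e+02]
t 8.03 pos [ 480.7 -248.4  200.5] delta [-0.1, -3.0, 74.5] turn [0.001, 0.001, -0.009] dist 75
```

Call:
apply_moves(delta_pos=[[0,-2,15],[0,-3,40],[0,-3,62],[0,-3,72],[0,-3,74],[0,-3,74]], turn=[[0.001,0.001,-0.009],[0.001,0.001,-0.009],[0.001,0.001,-0.009],[0.001,0.001,-0.009],[0.001,0.001,-0.009],[0.001,0.001,-0.009]])

```text
time: 8.53
position: [478.4, -248.8, 126.7]
eef_rot: [0.0, 0.65, 0.76, 0.0]
force: [0.3, 0.6, 0.2]
finger_gap: 85.2
```

Call:
apply_moves(delta_pos=[[0,0,0],[0,0,0],[0,0,0],[0,0,0],[0,0,0]], turn=[[0,0,0],[0,0,0],[0,0,0],[0,0,0],[0,0,0]], gripper=1, force=35)

```text
time: 8.95
position: [478.8, -249.1, 127.8]
eef_rot: [0.001, 0.65, 0.76, 0.0]
force: [0.4, 1.6, 5.8]
finger_gap: 49.5
```

```bash
python3 look.py wrist g2b
```

```text
scale 1.4285714285714286 pos [ 478.8 -249.1  127.8] F [0.4 1.6 5.8] gap 49.5 t 8.95
```

View pics/g2b.png

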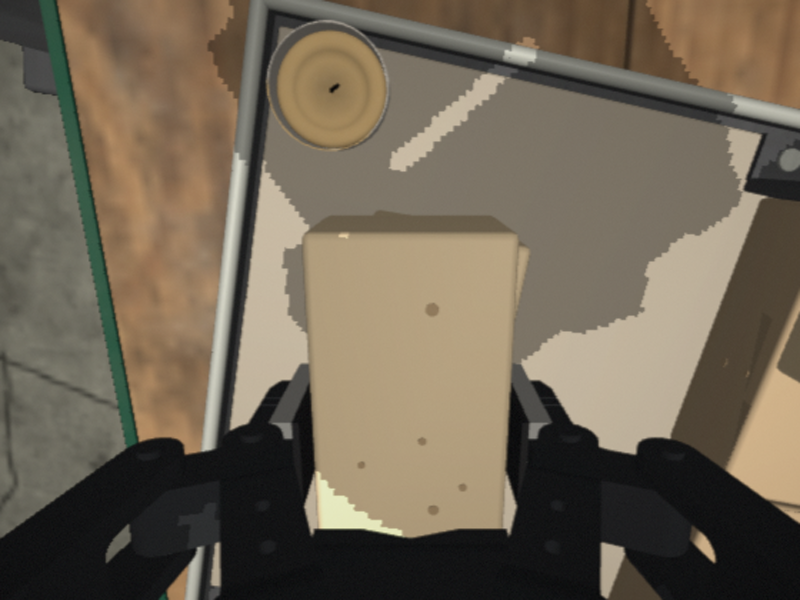

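Run:
```python
from fit import *
import pickle
s=pickle.load(open("g2b.pkl","rb")); C=cam("wrist",s)
b=back(C,np.array([[304,234],[519,233],[320,530],[508,530]])*.7,82)
print((b-s["position"])@tool(s)[:3,:3])
delta([478,-249,205],0.15)
delta([614.4,-285,205],-0.049)
```

```text
[[ 49.90533783 -23.26097747  45.71250317]
 [ 50.09821805  26.05831908  45.7883764 ]
 [-30.77571836 -23.41719773  45.82688796]
 [-30.89269116  27.66526404  45.90592367]]
t 9.00 pos [ 478.9 -249.1  127.8] delta [0.1, -0.7, -77.2] turn [0.002, 0.001, 0.005] dist 77
t 9.00 pos [ 478.9 -249.1  127.8] delta [-56.5, 128.5, -76.9] turn [0.002, 0.001, 0.204] dist 160
```

Call:
apply_moves(delta_pos=[[0,0,-15],[0,0,-38],[0,0,-62],[-6,12,-76],[-16,37,-80],[-28,65,-80],[-40,92,-80],[-50,114,-80]], turn=[[0.002,0.001,0],[0.002,0.001,0],[0.002,0.001,0],[0.002,0.001,0.05],[0.002,0.001,0.1],[0.002,0.001,0.15],[0.002,0.001,0.2],[0.002,0.001,0.204]])

```text
time: 9.67
position: [600.5, -281.0, 208.2]
eef_rot: [0.0, 0.725, 0.689, -0.0]
force: [-0.1, -0.4, -1.2]
finger_gap: 49.1
```

Run:
```python
from h import *
delta([614.3,-283,150],-0.049)
```

```text
t 9.67 pos [ 600.5 -281.   208.2] delta [-1.3, 13.9, 58.2] turn [0.0, 0.0, -0.003] dist 60
```

Call:
apply_moves(delta_pos=[[-2,7,8],[-3,13,20],[-3,14,28],[-3,14,32],[-3,14,33],[-3,14,33]], turn=[[0,0,0],[0,0,0],[0,0,-0.003],[0,0,-0.003],[0,0,-0.003],[0,0,-0.003]])

```text
time: 10.17
position: [613.8, -284.6, 175.2]
eef_rot: [-0.0, 0.724, 0.69, -0.0]
force: [0.2, 0.3, -1.8]
finger_gap: 49.6
```

```bash
python3 look.py wrist p2
```

```text
scale 1.4285714285714286 pos [ 613.8 -284.6  175.2] F [ 0.2  0.3 -1.8] gap 49.6 t 10.1667
```

View pics/p2.png

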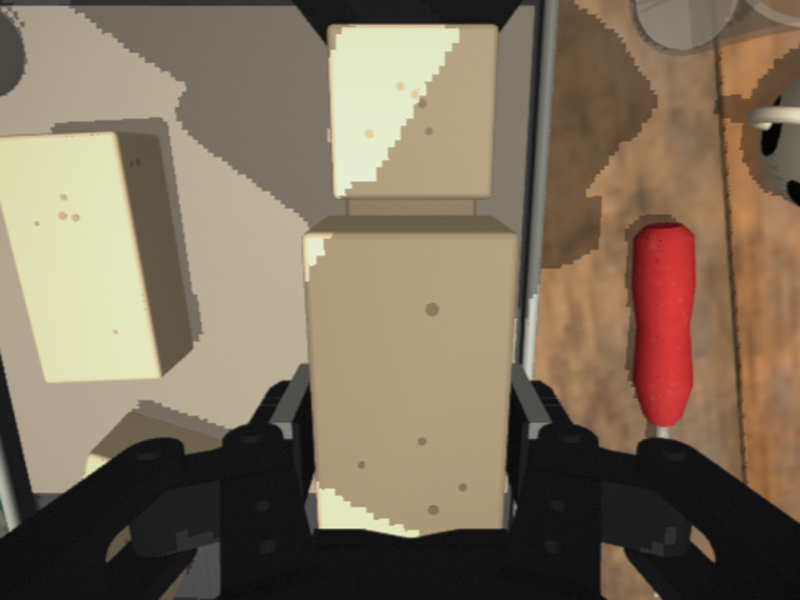

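Run:
```python
from fit import *
import pickle
s=pickle.load(open("p2.pkl","rb")); C=cam("wrist",s); k=.7
f=lambda u,z: back(C,np.array(u)*k,z)
print("half edge",f([[334,197],[492,197]],82), "top",f([[329,25],[498,25]],82))
print("wall z46",f([[347,205],[475,205]],46))
print("held low",f([[319,217],[490,217]],93.4),"top",f([[304,234],[519,233]],129.4))
```

```text
half edge [[ 593.63129603 -228.86611464   82.        ]
 [ 643.43973847 -231.33132233   82.        ]] top [[ 596.5451666  -179.84140468   82.        ]
 [ 645.5039751  -182.26034484   82.        ]]
wall z46 [[ 593.04014183 -234.71706238   46.        ]
 [ 642.38178749 -237.15938247   46.        ]]
held low [[ 590.35284881 -233.65782082   93.4       ]
 [ 641.06109754 -236.16812156   93.4       ]] top [[ 593.03441458 -233.46887583  129.4       ]
 [ 642.30872578 -235.67822169  129.4       ]]
```

Run:
```python
from h import *
delta([614.3,-282.2,128.8],-0.049)
```

```text
t 10.22 pos [ 614.  -284.7  175.7] delta [2.6, 0.2, 46.9] turn [0.0, 0.001, 0.0] dist 47
```

Call:
apply_moves(delta_pos=[[1.5,0,4],[2.4,0.2,16],[2.4,0.2,30],[2.4,0.2,39],[2.4,0.2,44],[2.4,0.2,46],[2.4,0.2,47]], turn=[[0,0,0],[0,0,0],[0,0,0],[0,0,0],[0,0,0],[0,0,0],[0,0,0]])

```text
time: 10.8
position: [614.4, -282.4, 128.5]
eef_rot: [0.0, 0.724, 0.69, -0.0]
force: [0.4, 0.6, -1.0]
finger_gap: 49.1
```

Call:
apply_moves(delta_pos=[[0,0,1],[0,0,2],[0,0,2]], turn=[[0,0,0],[0,0,0],[0,0,0]])

```text
time: 11.05
position: [614.6, -282.5, 127.9]
eef_rot: [0.001, 0.724, 0.69, -0.0]
force: [-2.0, 0.7, 5.4]
finger_gap: 49.2
```

Call:
apply_moves(delta_pos=[[0,0,0],[0,0,0],[0,0,0],[0,0,-5],[0,0,-30],[0,0,-60],[-10,-10,-85],[-25,-32,-92]], turn=[[0,0,0],[0,0,0],[0,0,0],[0,0,0],[0,0,0],[0,0,0],[0,0,0],[0,0,-0.05]], gripper=0)

```text
time: 11.72
position: [583.1, -305.5, 224.7]
eef_rot: [0.005, 0.706, 0.708, 0.001]
force: [-0.4, -0.8, 1.1]
finger_gap: 85.3
```

Run:
```python
from h import *
delta([474,-386,205],0.29)
```

```text
t 11.72 pos [ 583.1 -305.5  224.7] delta [-80.0, -109.5, 19.3] turn [0.007, 0.007, -0.286] dist 137
```

Call:
apply_moves(delta_pos=[[-18,-25,3],[-40,-55,8],[-60,-82,13],[-73,-100,17],[-79,-108,19],[-80,-109,19],[-80,-109,19]], turn=[[0.002,0.002,-0.06],[0.004,0.004,-0.13],[0.007,0.007,-0.2],[0.007,0.007,-0.26],[0.007,0.007,-0.286],[0.007,0.007,-0.286],[0.007,0.007,-0.286]])

```text
time: 12.3
position: [474.5, -386.3, 205.7]
eef_rot: [0.0, 0.598, 0.801, -0.0]
force: [0.5, 0.0, -0.7]
finger_gap: 85.5
```

```bash
python3 look.py wrist g3
```

```text
scale 1.4285714285714286 pos [ 474.5 -386.3  205.7] F [ 0.5  0.  -0.7] gap 85.5 t 12.3
```

View pics/g3.png

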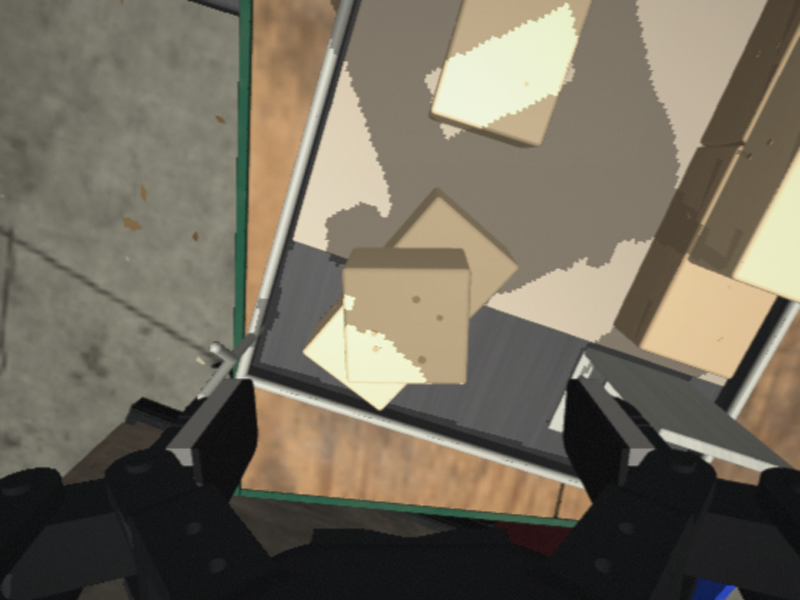

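Run:
```python
from fit import *
import pickle
s=pickle.load(open("g3.pkl","rb")); C=cam("wrist",s); k=.7
f=lambda u,z: back(C,np.array(u)*k,z)
BR=[[-25,50],[25,50],[25,-50],[-25,-50]]
x,fu=poly(C,[[343,267],[469,267],[467,383],[346,383]],SQ,82,[475,-386,.29]); print(x,fu.round(1).tolist())
print("tool", tool(s)[:3,:3].T@(np.r_[x[:2],64]-s["position"]))
print("brick_b",poly(C,[[438,192],[517,268],[379,410],[304,352]],BR,46,[475,-386,-.4]))
print("rest",f([[210,345],[222,350],[247,335]],75), (f([[210,345],[222,350],[247,335]],75)-s["position"])@tool(s)[:3,:3])
print("brick_a",poly(C,[[577,0],[545,146],[431,118]],[[25,0],[25,-50],[-25,-50]],46,[487,-250,0.]))
delta([x[0]-1.2,x[1],126],x[2])
```

```text
[ 4.73919939e+02 -3.85794441e+02  2.88298796e-01] [[-1.0, -0.7], [1.1, -0.8], [-0.1, 0.9], [0.0, 1.0]]
tool [  0.68750633  -0.45422061 141.72047877]
brick_b (array([ 4.75200924e+02, -3.89192323e+02, -4.29442326e-01]), array([[ 0.56120437,  0.18776176],
       [ 2.01030623, -1.99227725],
       [ 0.21604725,  2.49625727],
       [-2.9246954 , -0.04558301]]))
rest [[ 397.91891772 -418.99331765   75.        ]
 [ 403.16376795 -419.7796135    75.        ]
 [ 411.88741876 -410.24248619   75.        ]] [[ -9.58575362 -82.74838999 130.70002455]
 [-11.82796897 -77.94222936 130.70235627]
 [ -5.15819684 -66.87095932 130.70299212]]
brick_a (array([ 4.79445806e+02, -2.51500249e+02,  1.29857977e-01]), array([[-1.59263139,  6.04960186],
       [ 1.10935502, -6.49122348],
       [ 0.57754045, -0.40417453]]))
t 12.35 pos [ 475.  -385.8  205.7] delta [0.7, -2.3, 79.7] turn [0.0, 0.0, 0.0] dist 80
```

Call:
apply_moves(delta_pos=[[0,-1,0],[0.5,-1.5,12],[0.7,-1.5,35],[0.7,-1.5,58],[0.7,-1.5,72],[0.7,-1.5,78],[0.7,-1.5,79],[0.7,-1.5,79]], turn=[[0,0,0],[0,0,0],[0,0,0],[0,0,0],[0,0,0],[0,0,0],[0,0,0],[0,0,0]], gripper=0.2)

```text
time: 13.02
position: [474.0, -385.5, 127.3]
eef_rot: [0.001, 0.598, 0.802, -0.0]
force: [-0.3, -0.5, 0.3]
finger_gap: 68.4
```

Call:
apply_moves(delta_pos=[[0,0,0],[0,0,0],[0,0,0],[0,0,0],[0,0,0]], turn=[[0,0,0],[0,0,0],[0,0,0],[0,0,0],[0,0,0]], gripper=1, force=30)

```text
time: 13.43
position: [474.6, -385.8, 128.8]
eef_rot: [0.002, 0.598, 0.802, -0.0]
force: [0.4, 1.4, 6.2]
finger_gap: 49.7
```

```bash
python3 look.py wrist g3b
```

```text
scale 1.4285714285714286 pos [ 474.6 -385.8  128.8] F [0.4 1.4 6.2] gap 49.7 t 13.4333
```

View pics/g3b.png

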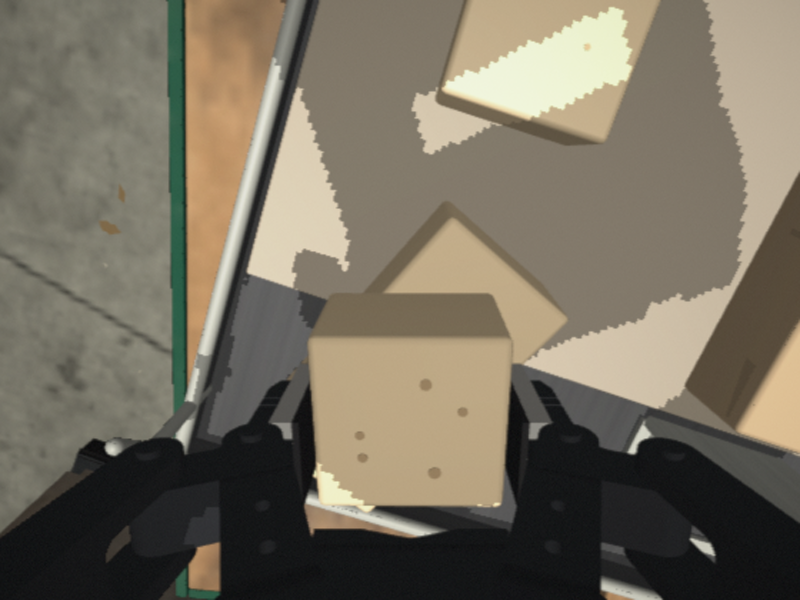

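Run:
```python
from fit import *
import pickle
s=pickle.load(open("g3b.pkl","rb")); C=cam("wrist",s); k=.7
b=back(C,np.array([[309,338],[514,338],[505,505],[319,505]])*.7,82)
print(((b-s["position"])@tool(s)[:3,:3]).round(1))
delta([474.6,-385.8,210],0.29)
delta([610.5,-362,195],-0.049)
```

```text
[[ 24.1 -23.7  46.7]
 [ 24.   26.4  46.8]
 [-23.9  26.6  47. ]
 [-23.8 -23.6  46.9]]
t 13.48 pos [ 474.6 -385.8  128.8] delta [-0.3, 0.2, -81.2] turn [0.002, 0.004, -0.001] dist 81
t 13.48 pos [ 474.6 -385.8  128.8] delta [-16.2, 137.2, -65.8] turn [0.003, 0.003, 0.338] dist 153
```

Call:
apply_moves(delta_pos=[[0,0,-15],[0,0,-40],[0,0,-66],[-1,12,-80],[-4,38,-83],[-8,70,-80],[-12,102,-75],[-15,128,-70]], turn=[[0.002,0.003,0],[0.002,0.003,0],[0.002,0.003,0],[0.003,0.003,0.05],[0.003,0.003,0.13],[0.003,0.003,0.21],[0.003,0.003,0.29],[0.003,0.003,0.338]])

```text
time: 14.15
position: [603.1, -362.8, 199.6]
eef_rot: [0.001, 0.725, 0.688, 0.0]
force: [0.4, 0.2, -0.2]
finger_gap: 49.7
```

Run:
```python
from h import *
delta([610.5,-362,176],-0.049)
```

```text
t 14.15 pos [ 603.1 -362.8  199.6] delta [1.2, 7.4, 23.6] turn [0.001, 0.001, -0.004] dist 25
```

Call:
apply_moves(delta_pos=[[1,5,8],[1,7.4,17],[1,7.4,22],[1,7.4,23.5],[1,7.4,23.5]], turn=[[0.001,0.001,-0.004],[0.001,0.001,-0.004],[0.001,0.001,-0.004],[0.001,0.001,-0.004],[0.001,0.001,-0.004]])

```text
time: 14.57
position: [609.5, -362.7, 175.8]
eef_rot: [-0.001, 0.724, 0.689, -0.0]
force: [-0.4, -0.0, -0.5]
finger_gap: 49.2
```

```bash
python3 look.py wrist p3
```

```text
scale 1.4285714285714286 pos [ 609.5 -362.7  175.8] F [-0.4 -0.  -0.5] gap 49.2 t 14.5667
```

View pics/p3.png

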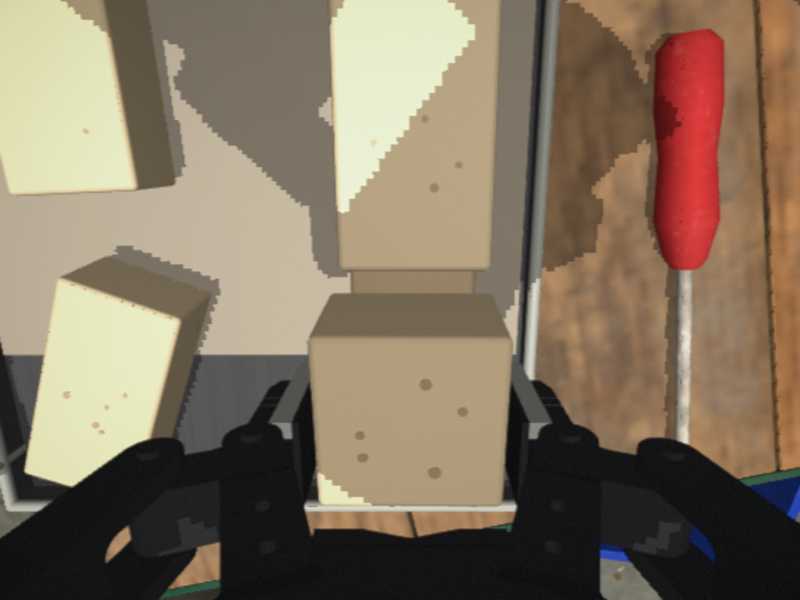

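Run:
```python
from fit import *
import pickle
s=pickle.load(open("p3.pkl","rb")); C=cam("wrist",s); k=.7
f=lambda u,z: back(C,np.array(u)*k,z).round(1)
print("mid edge",f([[340,270],[491,270]],82), "far",f([[331,20],[500,20]],82))
print("wall z46",f([[351,285],[475,285]],46))
print("held low",f([[331,294],[496,294]],93),"top",f([[309,337],[513,337]],129))
delta([610.5,-360.4,128.8],-.049)
```

```text
mid edge [[ 589.  -330.6   82. ]
 [ 638.7 -333.    82. ]] far [[ 592.8 -256.4   82. ]
 [ 641.9 -258.8   82. ]]
wall z46 [[ 587.6 -344.6   46. ]
 [ 637.6 -347.1   46. ]]
held low [[ 587.2 -335.7   93. ]
 [ 638.5 -338.3   93. ]] top [[ 587.1 -336.9  129. ]
 [ 636.9 -339.4  129. ]]
t 14.62 pos [ 609.7 -362.8  176.4] delta [2.4, 0.7, 47.6] turn [-0.0, -0.0, -0.001] dist 48
```

Call:
apply_moves(delta_pos=[[2,0.5,4],[3.2,0.8,16],[3.2,0.8,30],[3.2,0.8,39],[3.2,0.8,44],[3.2,0.8,46],[3.2,0.8,47]], turn=[[0,0,0],[0,0,0],[0,0,0],[0,0,0],[0,0,0],[0,0,0],[0,0,0]])

```text
time: 15.2
position: [610.6, -359.7, 130.1]
eef_rot: [-0.0, 0.724, 0.689, -0.0]
force: [-3.3, 3.1, 7.5]
finger_gap: 49.7
```

Call:
apply_moves(delta_pos=[[0,0,1],[0,0,1.5],[0,0,1.5]], turn=[[0,0,0],[0,0,0],[0,0,0]])

```text
time: 15.45
position: [610.7, -359.8, 130.1]
eef_rot: [0.0, 0.724, 0.689, -0.0]
force: [-2.8, 2.2, 6.7]
finger_gap: 49.4
```

Call:
apply_moves(delta_pos=[[0,0,0],[0,0,0],[0,0,0],[0,0,-5],[0,0,-30],[0,0,-65],[0,0,-90],[0,0,-95]], turn=[[0,0,0],[0,0,0],[0,0,0],[0,0,0],[0,0,0],[0,0,0],[0,0,0],[0,0,0]], gripper=0)

```text
time: 16.12
position: [611.6, -360.4, 231.2]
eef_rot: [0.005, 0.724, 0.689, 0.0]
force: [0.1, -0.4, 0.1]
finger_gap: 85.6
```

```bash
python3 look.py wrist p3c; python3 -c "
from h import *
delta([530,-270,225],-0.049)"
```

```text
scale 1.4285714285714286 pos [ 611.6 -360.4  231.2] F [ 0.1 -0.4  0.1] gap 85.6 t 16.1167
t 16.17 pos [ 611.4 -360.2  229.6] delta [86.1, -85.7, 3.7] turn [0.006, 0.005, -0.0] dist 122
```

View pics/p3c.png

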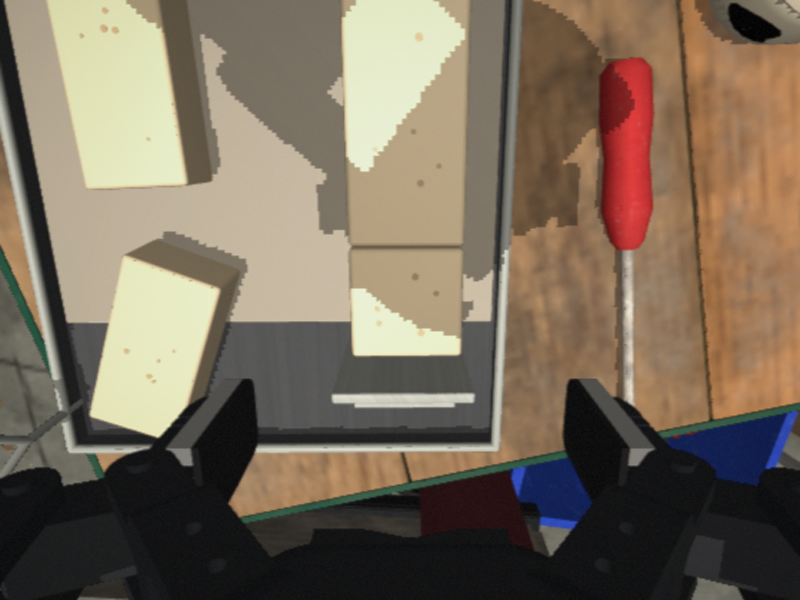

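Run:
```python
from fit import *
import pickle
s=pickle.load(open("p3c.pkl","rb")); C=cam("wrist",s); k=.7
f=lambda u,z: back(C,np.array(u)*k,z).round(1)
a=f([[87,187],[188,185],[160,5],[49,5]],46); print(a)
d=a[1]-a[0]; print(np.arctan2(d[1],d[0])); d=a[2]-a[1]; print(np.arctan2(-d[0],d[1]))
BR=[[-25,50],[25,50],[25,-50],[-25,-50]]
print("brick_b",poly(C,[[125,257],[220,289],[163,437],[91,416]],BR,46,[475,-386,-.4]))
# gaps
print("course1",f([[350,245],[462,245],[352,248],[462,248],[353,354],[461,354]],82))
print("plate top",f([[332,396],[474,395]],98))
delta([484,-250,190],.1)
```

```text
[[ 460.  -301.5   46. ]
 [ 509.  -303.    46. ]
 [ 509.7 -224.6   46. ]
 [ 460.7 -222.3   46. ]]
-0.030602687928718824
-0.008928334179836569
brick_b (array([ 4.73654145e+02, -3.89509498e+02, -4.35880712e-01]), array([[ 0.10236561, -4.21117721],
       [ 0.89576404, -1.38283457],
       [ 5.34736616,  6.69959117],
       [-6.28979642,  0.56743446]]))
course1 [[ 589.4 -330.2   82. ]
 [ 637.8 -332.7   82. ]
 [ 590.2 -331.6   82. ]
 [ 637.8 -334.    82. ]
 [ 586.6 -380.7   82. ]
 [ 636.2 -383.4   82. ]]
plate top [[ 578.  -393.4   98. ]
 [ 640.  -396.3   98. ]]
t 16.17 pos [ 611.4 -360.2  229.6] delta [104.0, -132.9, 38.3] turn [0.005, 0.005, -0.149] dist 173
```

Run:
```python
from h import *
delta([484.5,-252,150],-.02)
```

```text
t 16.17 pos [ 611.4 -360.2  229.6] delta [102.2, -132.5, 78.3] turn [0.006, 0.005, -0.029] dist 185
```

Call:
apply_moves(delta_pos=[[20,-27,3],[43,-57,10],[66,-87,25],[84,-110,45],[96,-125,65],[101,-131,76],[102,-132,78],[102,-132,78]], turn=[[0.006,0.005,0],[0.006,0.005,-0.01],[0.006,0.005,-0.02],[0.006,0.005,-0.029],[0.006,0.005,-0.029],[0.006,0.005,-0.029],[0.006,0.005,-0.029],[0.006,0.005,-0.029]])

```text
time: 16.83
position: [484.8, -252.0, 149.6]
eef_rot: [-0.001, 0.714, 0.7, -0.0]
force: [-0.7, -0.2, 0.5]
finger_gap: 85.2
```

```bash
python3 look.py wrist g4
```

```text
scale 1.4285714285714286 pos [ 484.8 -252.   149.6] F [-0.7 -0.2  0.5] gap 85.2 t 16.8333
```

View pics/g4.png

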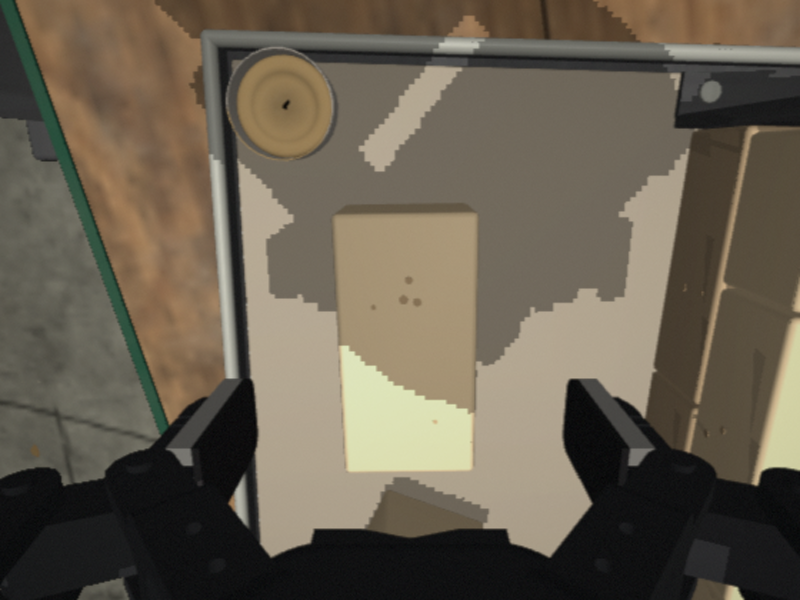

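Run:
```python
from fit import *
import pickle
s=pickle.load(open("g4.pkl","rb")); C=cam("wrist",s)
BR=[[-25,50],[25,50],[25,-50],[-25,-50]]
x,f=poly(C,[[333,214],[477,213],[474,470],[347,470]],BR,46,[485,-250,0]); print(x,f.round(1).tolist())
delta([x[0]-1.3,x[1],90],x[2])
```

```text
[ 4.84933049e+02 -2.53247775e+02 -4.36485091e-03] [[-1.1, 0.0], [1.5, -1.0], [0.1, 0.1], [-0.7, 1.3]]
t 16.88 pos [ 485.4 -252.6  150.4] delta [-0.7, -1.7, 60.4] turn [-0.0, 0.0, -0.016] dist 60
```

Call:
apply_moves(delta_pos=[[0,-1,10],[-0.5,-1.7,30],[-0.7,-1.7,48],[-0.7,-1.7,57],[-0.7,-1.7,59.5],[-0.7,-1.7,59.5]], turn=[[0,0,-0.016],[0,0,-0.016],[0,0,-0.016],[0,0,-0.016],[0,0,-0.016],[0,0,-0.016]])

```text
time: 17.38
position: [483.8, -253.5, 90.6]
eef_rot: [-0.0, 0.709, 0.706, -0.0]
force: [-1.0, 0.4, -0.1]
finger_gap: 85.5
```

Call:
apply_moves(delta_pos=[[0,0,0],[0,0,0],[0,0,0],[0,0,0],[0,0,0]], turn=[[0,0,0],[0,0,0],[0,0,0],[0,0,0],[0,0,0]], gripper=1, force=35)

```text
time: 17.8
position: [484.2, -253.8, 91.5]
eef_rot: [0.001, 0.709, 0.706, -0.0]
force: [-0.3, 1.1, 5.9]
finger_gap: 49.2
```

```bash
python3 look.py wrist g4b
python3 - <<'E'
from h import *
delta([484,-253,230],-0.01)
delta([616.7,-232,215],-0.049)
E
```

```text
scale 1.4285714285714286 pos [ 484.2 -253.8   91.5] F [-0.3  1.1  5.9] gap 49.2 t 17.8
t 17.85 pos [ 484.2 -253.8   91.5] delta [0.6, -0.1, -138.5] turn [0.001, 0.001, 0.006] dist 139
t 17.85 pos [ 484.2 -253.8   91.5] delta [22.2, 132.5, -123.4] turn [0.001, 0.001, 0.045] dist 182
```

View pics/g4b.png

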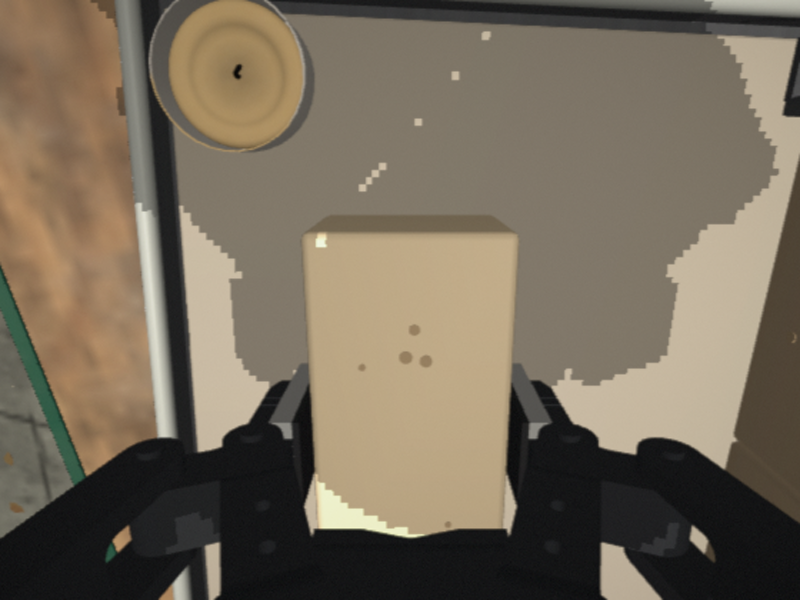

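Call:
apply_moves(delta_pos=[[0,0,-15],[0,0,-40],[0,0,-75],[0,0,-105],[3,15,-125],[8,45,-135],[13,76,-138],[18,104,-138]], turn=[[0.001,0.001,0],[0.001,0.001,0],[0.001,0.001,0],[0.001,0.001,0],[0.001,0.001,0.02],[0.001,0.001,0.045],[0.001,0.001,0.045],[0.001,0.001,0.045]])

```text
time: 18.52
position: [589.6, -235.8, 231.0]
eef_rot: [0.001, 0.724, 0.689, 0.0]
force: [0.6, -1.2, -1.4]
finger_gap: 49.4
```

Run:
```python
from h import *
delta([616.8,-232,206],-0.049)
```

```text
t 18.52 pos [ 589.6 -235.8  231. ] delta [5.1, 26.9, 25.0] turn [0.002, 0.001, -0.001] dist 37
```

Call:
apply_moves(delta_pos=[[2,10,4],[4,20,12],[5,26,20],[5,27,24],[5,27,25],[5,27,25]], turn=[[0.002,0.001,-0.001],[0.002,0.001,-0.001],[0.002,0.001,-0.001],[0.002,0.001,-0.001],[0.002,0.001,-0.001],[0.002,0.001,-0.001]])

```text
time: 19.02
position: [616.3, -232.3, 205.7]
eef_rot: [-0.001, 0.724, 0.69, -0.0]
force: [0.3, 0.9, -1.1]
finger_gap: 49.3
```

```bash
python3 look.py wrist p4
```

```text
scale 1.4285714285714286 pos [ 616.3 -232.3  205.7] F [ 0.3  0.9 -1.1] gap 49.3 t 19.0167
```

View pics/p4.png

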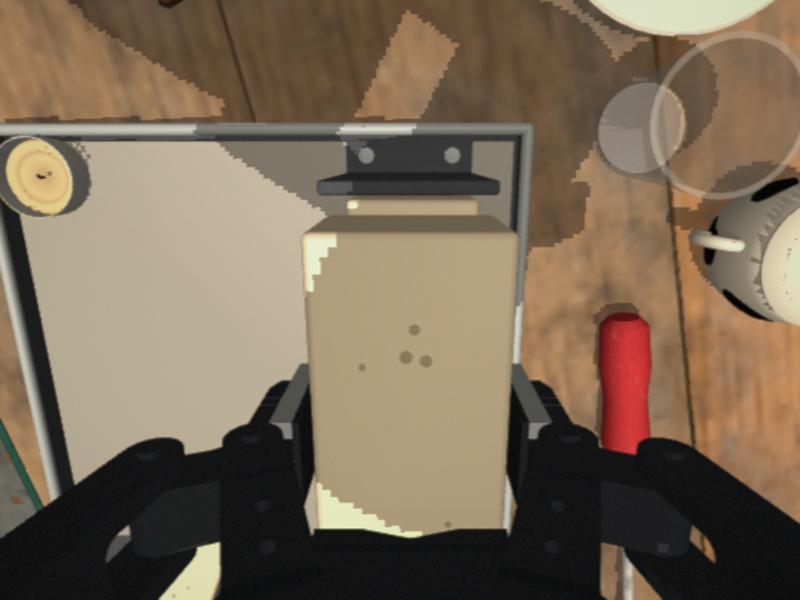

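Run:
```python
from fit import *
import pickle
s=pickle.load(open("p4.pkl","rb")); C=cam("wrist",s); k=.7
f=lambda u,z: back(C,np.array(u)*k,z).round(1)
print("cheek",f([[317,194],[499,194]],98)); print("half z82",f([[347,205],[477,205]],82))
print("held low",f([[319,217],[490,217]],124.2),"top",f([[303,234],[518,234]],160.2))
delta([616.8,-230.6,164.5],-.049)
```

```text
cheek [[ 588.2 -176.2   98. ]
 [ 650.5 -179.3   98. ]]
half z82 [[ 596.2 -181.8   82. ]
 [ 644.9 -184.2   82. ]]
held low [[ 592.9 -181.2  124.2]
 [ 643.5 -183.7  124.2]] top [[ 595.4 -181.1  160.2]
 [ 644.5 -183.5  160.2]]
t 19.07 pos [ 616.4 -232.4  206.2] delta [1.8, 0.3, 41.7] turn [-0.0, 0.0, -0.0] dist 42
```

Call:
apply_moves(delta_pos=[[1.5,0.3,4],[2.6,0.5,14],[2.6,0.5,26],[2.6,0.5,35],[2.6,0.5,39],[2.6,0.5,41],[2.6,0.5,41.5]], turn=[[0,0,0],[0,0,0],[0,0,0],[0,0,0],[0,0,0],[0,0,0],[0,0,0]])

```text
time: 19.65
position: [617.0, -229.9, 164.2]
eef_rot: [-0.0, 0.724, 0.69, -0.0]
force: [-0.1, -0.6, -2.2]
finger_gap: 49.7
```

Call:
apply_moves(delta_pos=[[0,0,1],[0,0,2],[0,0,2]], turn=[[0,0,0],[0,0,0],[0,0,0]])

```text
time: 19.9
position: [617.2, -230.0, 163.5]
eef_rot: [0.0, 0.724, 0.69, -0.0]
force: [-2.4, 1.4, 4.9]
finger_gap: 49.3
```

Call:
apply_moves(delta_pos=[[0,0,0],[0,0,0],[0,0,0],[0,0,-5],[0,0,-30],[0,0,-55],[-20,-20,-65],[-45,-42,-65]], turn=[[0,0,0],[0,0,0],[0,0,0],[0,0,0],[0,0,0],[0,0,0],[0,0,0.05],[0,0,0.12]], gripper=0)

```text
time: 20.57
position: [573.9, -272.3, 231.9]
eef_rot: [0.003, 0.764, 0.645, 0.001]
force: [1.1, -1.0, -0.4]
finger_gap: 85.3
```

Run:
```python
from h import *
delta([474.5,-389,160],-0.43)
```

```text
t 20.57 pos [ 573.9 -272.3  231.9] delta [-131.5, -79.0, 71.8] turn [0.006, 0.002, 0.262] dist 169
```

Call:
apply_moves(delta_pos=[[-28,-17,5],[-60,-36,18],[-92,-55,36],[-115,-69,54],[-127,-77,66],[-131,-79,71],[-131,-79,72],[-131,-79,72]], turn=[[0.006,0.002,0.08],[0.006,0.002,0.16],[0.006,0.002,0.24],[0.006,0.002,0.262],[0.006,0.002,0.262],[0.006,0.002,0.262],[0.006,0.002,0.262],[0.006,0.002,0.262]])

```text
time: 21.23
position: [475.2, -388.1, 160.3]
eef_rot: [0.0, 0.842, 0.54, 0.0]
force: [0.5, -0.1, -0.4]
finger_gap: 85.6
```

```bash
python3 look.py wrist g5
```

```text
scale 1.4285714285714286 pos [ 475.2 -388.1  160.3] F [ 0.5 -0.1 -0.4] gap 85.6 t 21.2333
```

View pics/g5.png

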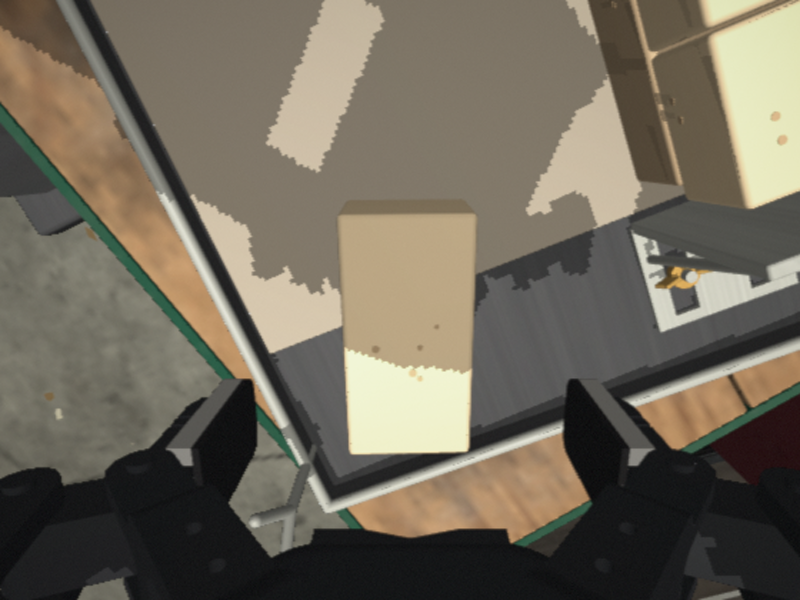

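Run:
```python
from fit import *
import pickle
s=pickle.load(open("g5.pkl","rb")); C=cam("wrist",s)
BR=[[-25,50],[25,50],[25,-50],[-25,-50]]
x,f=poly(C,[[338,214],[475,213],[468,452],[350,454]],BR,46,[475,-390,-.43]); print(x,f.round(1).tolist())
y=np.array([np.cos(x[2]),np.sin(x[2])])
delta([*(x[:2]-1.3*y),90.5],x[2])
p=back(C,np.array([[255,522],[302,492],[290,545],[318,447]])*.7,[75,75,75,60]); print(p.round(),((p-s["position"])@tool(s)[:3,:3]).round())
```

```text
[ 4.75072470e+02 -3.89568529e+02 -4.20664902e-01] [[-0.9, -1.7], [0.8, -1.9], [1.4, 2.8], [-1.3, 2.2]]
t 21.28 pos [ 475.6 -387.9  160.8] delta [-1.7, -1.2, 70.3] turn [0.002, 0.0, -0.008] dist 70
[[ 401. -419.   75.]
 [ 422. -415.   75.]
 [ 408. -433.   75.]
 [ 429. -409.   60.]] [[-60. -55.  85.]
 [-47. -37.  85.]
 [-69. -43.  85.]
 [-38. -34. 100.]]
```

Call:
apply_moves(delta_pos=[[-1,-1,10],[-1.7,-1.2,32],[-1.7,-1.2,54],[-1.7,-1.2,66],[-1.7,-1.2,69],[-1.7,-1.2,69.5],[-1.7,-1.2,69.5]], turn=[[0.002,0,-0.008],[0.002,0,-0.008],[0.002,0,-0.008],[0.002,0,-0.008],[0.002,0,-0.008],[0.002,0,-0.008],[0.002,0,-0.008]])

```text
time: 21.87
position: [474.4, -389.2, 92.1]
eef_rot: [0.001, 0.839, 0.544, -0.0]
force: [-0.3, -0.1, 0.3]
finger_gap: 85.3
```

Call:
apply_moves(delta_pos=[[0,0,0],[0,0,0],[0,0,0],[0,0,0],[0,0,0]], turn=[[0,0,0],[0,0,0],[0,0,0],[0,0,0],[0,0,0]], gripper=1, force=35)

```text
time: 22.28
position: [474.7, -389.5, 93.2]
eef_rot: [0.002, 0.839, 0.544, 0.0]
force: [0.2, 1.1, 6.7]
finger_gap: 49.3
```

```bash
python3 look.py wrist g5b
python3 - <<'E'
from h import *
delta([611.8,-334,215],-0.049)
E
```

```text
scale 1.4285714285714286 pos [ 474.7 -389.5   93.2] F [0.2 1.1 6.7] gap 49.3 t 22.2833
t 22.33 pos [ 474.7 -389.5   93.2] delta [106.3, 102.8, -121.7] turn [0.002, 0.002, -0.371] dist 192
```

View pics/g5b.png

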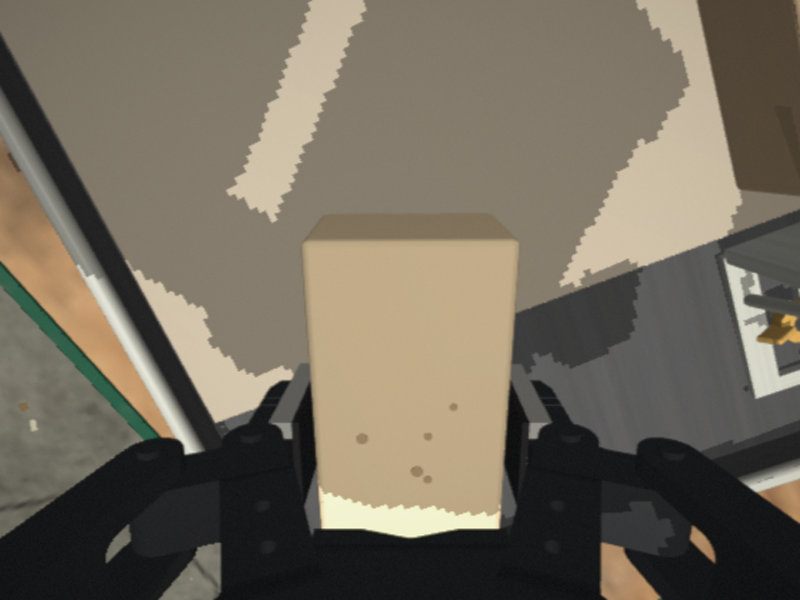

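Call:
apply_moves(delta_pos=[[0,0,-15],[0,0,-40],[0,0,-75],[5,5,-105],[24,23,-124],[48,46,-128],[72,70,-128],[94,91,-128]], turn=[[0.002,0.002,0],[0.002,0.002,0],[0.002,0.002,0],[0.002,0.002,-0.05],[0.002,0.002,-0.15],[0.002,0.002,-0.26],[0.002,0.002,-0.35],[0.002,0.002,-0.371]])

```text
time: 23.0
position: [597.3, -339.6, 221.8]
eef_rot: [0.0, 0.723, 0.691, 0.0]
force: [0.8, -0.9, -2.4]
finger_gap: 49.3
```

Run:
```python
from h import *
delta([611.8,-334,209],-0.049)
```

```text
t 23.00 pos [ 597.3 -339.6  221.8] delta [6.2, 14.2, 12.8] turn [0.001, 0.001, 0.005] dist 20
```

Call:
apply_moves(delta_pos=[[3,7,4],[5,12,9],[6,14.2,12],[6,14.2,12.8],[6,14.2,12.8]], turn=[[0.001,0.001,0.005],[0.001,0.001,0.005],[0.001,0.001,0.005],[0.001,0.001,0.005],[0.001,0.001,0.005]])

```text
time: 23.42
position: [610.9, -334.9, 208.5]
eef_rot: [-0.001, 0.725, 0.689, -0.0]
force: [0.4, -0.4, -1.6]
finger_gap: 49.6
```

```bash
python3 look.py wrist p5
```

```text
scale 1.4285714285714286 pos [ 610.9 -334.9  208.5] F [ 0.4 -0.4 -1.6] gap 49.6 t 23.4167
```

View pics/p5.png

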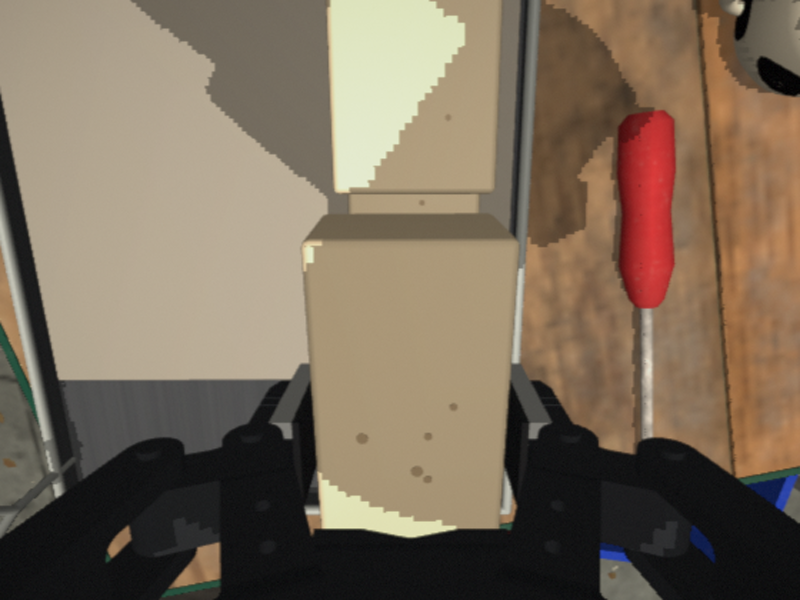

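Run:
```python
from fit import *
import pickle
s=pickle.load(open("p5.pkl","rb")); C=cam("wrist",s); k=.7
f=lambda u,z: back(C,np.array(u)*k,z).round(1)
print("b1 edge",f([[334,191],[494,191]],118)); print("mid z82",f([[350,203],[479,203]],82))
print("held low",f([[319,214],[490,214]],125.3),"top",f([[303,240],[518,240]],161.3))
delta([611.8,-331,166],-.049)
```

```text
b1 edge [[ 591.3 -277.   118. ]
 [ 640.8 -279.5  118. ]]
mid z82 [[ 591.6 -283.9   82. ]
 [ 640.7 -286.4   82. ]]
held low [[ 587.3 -283.1  125.3]
 [ 638.4 -285.7  125.3]] top [[ 589.5 -285.2  161.3]
 [ 639.5 -287.8  161.3]]
t 23.47 pos [ 610.9 -335.   209. ] delta [4.0, 0.7, 43.0] turn [-0.001, -0.001, -0.002] dist 43
```

Call:
apply_moves(delta_pos=[[1.5,0.5,4],[3,0.9,14],[3,0.9,27],[3,0.9,36],[3,0.9,40.5],[3,0.9,42.5],[3,0.9,43]], turn=[[0,0,0],[-0.001,-0.001,-0.002],[-0.001,-0.001,-0.002],[-0.001,-0.001,-0.002],[-0.001,-0.001,-0.002],[-0.001,-0.001,-0.002],[-0.001,-0.001,-0.002]])

```text
time: 24.05
position: [611.9, -332.0, 167.1]
eef_rot: [0.001, 0.724, 0.69, -0.0]
force: [-4.0, 2.9, 6.9]
finger_gap: 49.7
```

Call:
apply_moves(delta_pos=[[0,0,1],[0,0,2],[0,0,2]], turn=[[0,0,0],[0,0,0],[0,0,0]])

```text
time: 24.3
position: [611.9, -332.0, 167.0]
eef_rot: [0.001, 0.724, 0.69, -0.0]
force: [-4.9, 4.3, 9.1]
finger_gap: 49.4
```

Call:
apply_moves(delta_pos=[[0,0,0],[0,0,0],[0,0,0],[0,0,-5],[0,0,-30],[0,0,-55],[0,0,-60]], turn=[[0,0,0],[0,0,0],[0,0,0],[0,0,0],[0,0,0],[0,0,0],[0,0,0]], gripper=0)

```text
time: 24.88
position: [612.7, -332.5, 231.8]
eef_rot: [0.005, 0.724, 0.69, 0.0]
force: [0.1, -0.3, 0.7]
finger_gap: 85.6
```

```bash
python3 look.py wrist p5c; python3 look.py scene sc5 330 175 480 290; python3 -c "
from h import *
delta([510,-340,235],-0.049)"
```

```text
scale 1.4285714285714286 pos [ 612.7 -332.5  231.8] F [ 0.1 -0.3  0.7] gap 85.6 t 24.8833
scale 5.217391304347826 pos [ 612.6 -332.4  230.9] F [0.6 0.7 0.9] gap 85.4 t 24.9333
t 24.98 pos [ 612.2 -332.1  228.5] delta [-12.9, -101.6, -6.8] turn [0.004, 0.004, 0.0] dist 103
```

View pics/p5c.png

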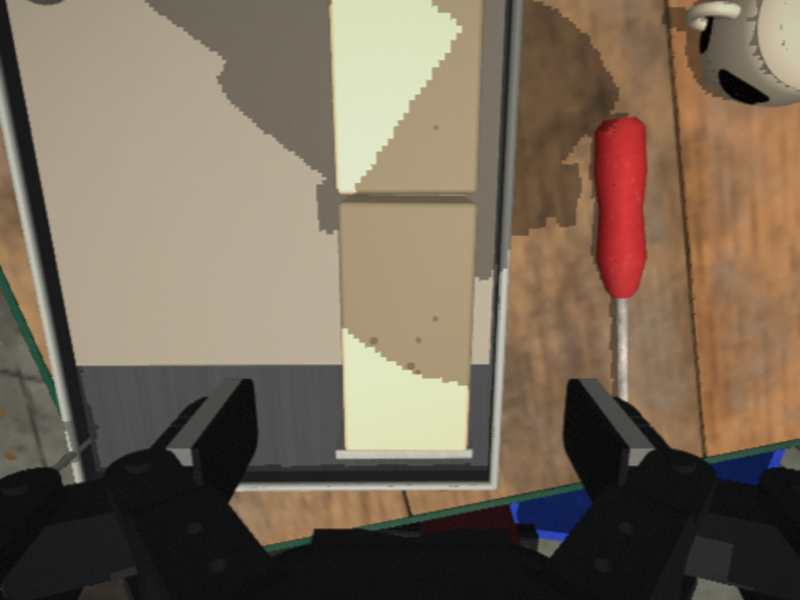

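View pics/sc5.png

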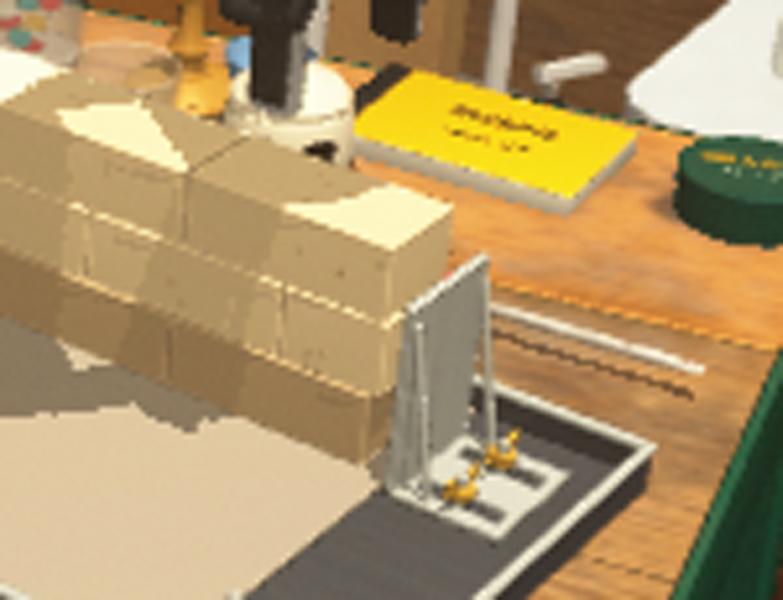

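Run:
```python
from fit import *
import pickle
s=pickle.load(open("p5c.pkl","rb")); C=cam("wrist",s); k=.7
f=lambda u,z: back(C,np.array(u)*k,z).round(1)
print("plate outer/inner top",f([[336,458],[473,458],[336,450],[473,450]],98))
print("b1",f([[337,191],[477,191]],118),"b2",f([[340,203],[476,203],[346,450],[468,450]],118))
delta([602.5,-424,240],-.049)
```

```text
plate outer/inner top [[ 578.  -396.8   98. ]
 [ 640.2 -400.2   98. ]
 [ 578.4 -392.7   98. ]
 [ 640.3 -396.1   98. ]]
b1 [[ 591.6 -276.8  118. ]
 [ 641.  -279.3  118. ]] b2 [[ 592.3 -281.   118. ]
 [ 640.6 -283.5  118. ]
 [ 586.1 -380.5  118. ]
 [ 635.9 -383.2  118. ]]
t 24.98 pos [ 612.2 -332.1  228.5] delta [-92.3, -5.1, -11.2] turn [0.004, 0.004, 0.0] dist 93
```

Call:
apply_moves(delta_pos=[[-20,-1,-6],[-50,-3,-11],[-78,-4,-11],[-90,-5,-11],[-92,-5,0],[-92,-5,25],[-92,-5,55],[-92,-5,75]], turn=[[0.004,0.004,0],[0.004,0.004,0],[0.004,0.004,0],[0.004,0.004,0],[0.004,0.004,0],[0.004,0.004,0],[0.004,0.004,0],[0.004,0.004,0]], gripper=1, force=30)

```text
time: 25.65
position: [602.3, -422.2, 148.7]
eef_rot: [-0.003, 0.724, 0.69, 0.0]
force: [0.5, -0.2, -0.6]
finger_gap: -0.2
```

```bash
python3 look.py wrist q1; python3 look.py scene q1s 330 175 480 290; python3 -c "
from h import *
delta([602.5,-424,136],-0.049)"
```

```text
scale 1.4285714285714286 pos [ 602.3 -422.2  148.7] F [ 0.5 -0.2 -0.6] gap -0.2 t 25.65
scale 5.217391304347826 pos [ 601.5 -421.4  144.5] F [-0.2  0.7 -4.4] gap 0.1 t 25.7
t 25.75 pos [ 601.9 -421.7  147.4] delta [-2.3, 0.8, 11.4] turn [-0.008, -0.007, 0.001] dist 12
```

View pics/q1.png

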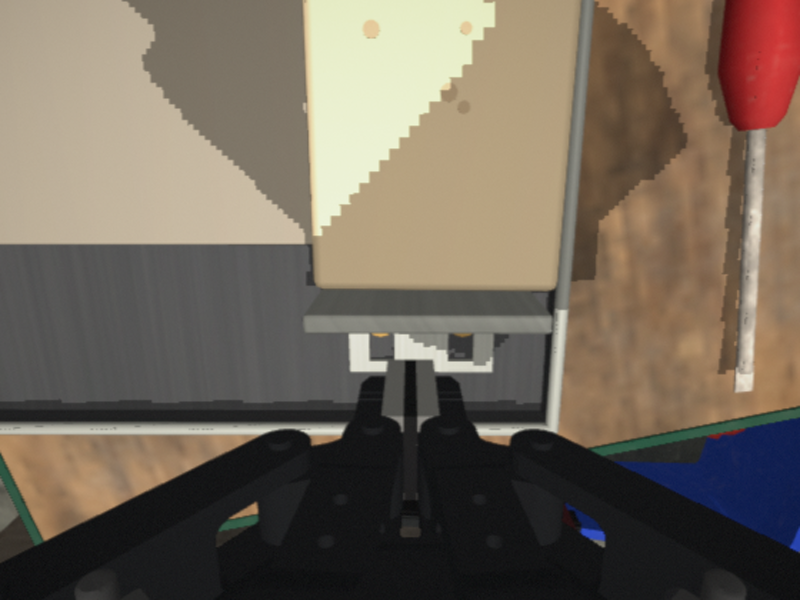

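View pics/q1s.png

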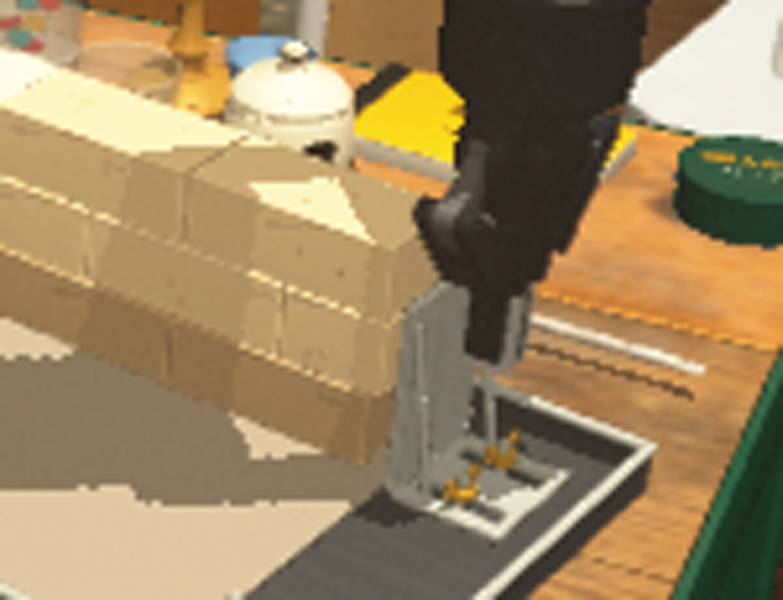

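Call:
apply_moves(delta_pos=[[-1,1,5],[-1,1,10],[-1,1,11],[1,1,11],[3,1,11],[5,1,11],[7,1,11],[9,1,11]], turn=[[-0.008,-0.007,0.001],[-0.008,-0.007,0.001],[-0.008,-0.007,0.001],[-0.008,-0.007,0.001],[-0.008,-0.007,0.001],[-0.008,-0.007,0.001],[-0.008,-0.007,0.001],[-0.008,-0.007,0.001]])

```text
time: 26.42
position: [603.3, -412.5, 136.9]
eef_rot: [0.0, 0.724, 0.69, 0.0]
force: [0.9, -0.3, -0.1]
finger_gap: 0.0
```

```bash
python3 -c "
from h import *
delta([602.5,-400,136],-0.049)"
```

```text
t 26.42 pos [ 603.3 -412.5  136.9] delta [12.5, -1.4, 0.9] turn [0.001, 0.0, -0.0] dist 13
```

Call:
apply_moves(delta_pos=[[1.5,-0.1,0.5],[3,-0.2,0.5],[4.5,-0.2,0.5],[6,-0.3,0.5],[7.5,-0.3,0.5],[9,-0.3,0.5]], turn=[[0,0,0],[0,0,0],[0,0,0],[0,0,0],[0,0,0],[0,0,0]])

```text
time: 26.92
position: [603.5, -403.8, 136.6]
eef_rot: [0.001, 0.724, 0.689, 0.0]
force: [1.9, -3.2, -0.8]
finger_gap: -0.0
```

Call:
apply_moves(delta_pos=[[1.5,-0.1,0],[3,-0.1,0],[4.5,-0.2,0],[6,-0.3,0],[7.5,-0.4,0]], turn=[[0,0,0],[0,0,0],[0,0,0],[0,0,0],[0,0,0]])

```text
time: 27.33
position: [603.5, -396.4, 136.6]
eef_rot: [0.001, 0.724, 0.689, 0.0]
force: [4.0, -6.2, -1.9]
finger_gap: 0.0
```

```bash
python3 look.py wrist q2; python3 look.py scene q2s 330 175 480 290
```

```text
scale 1.4285714285714286 pos [ 603.5 -396.4  136.6] F [ 4.  -6.2 -1.9] gap 0.0 t 27.3333
scale 5.217391304347826 pos [ 603.6 -396.2  136.6] F [ 3.  -4.6 -1.8] gap 0.1 t 27.3833
```

View pics/q2.png

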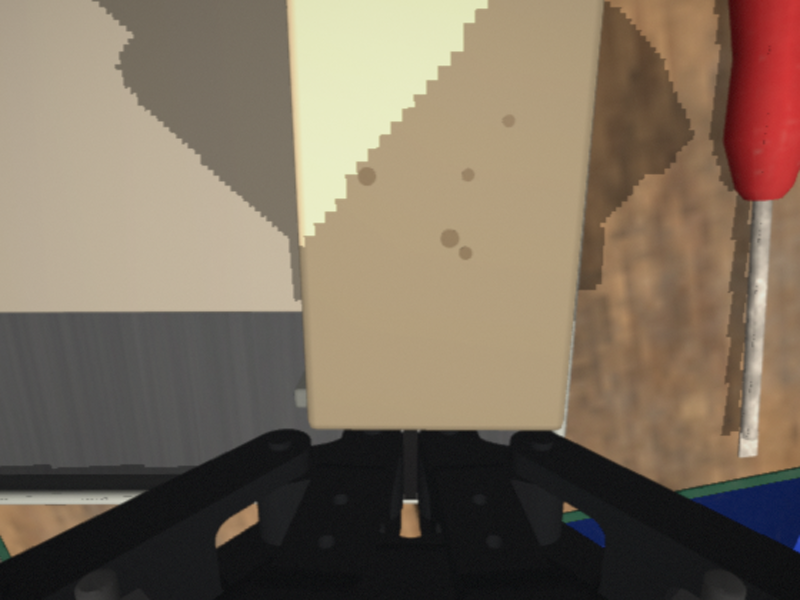

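View pics/q2s.png

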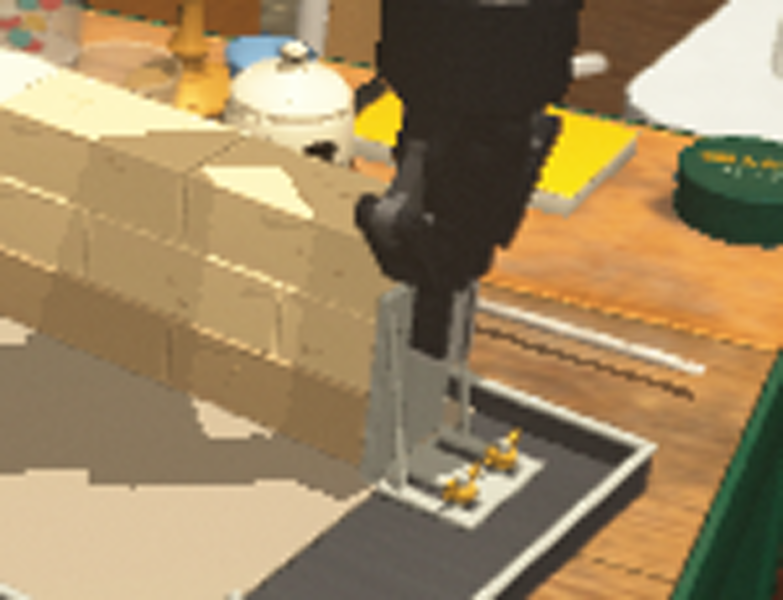

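Call:
apply_moves(delta_pos=[[-4,0,0],[-6,0,-3],[-6,0,-8],[-6,0,-11],[-6,0,-11]], turn=[[0,0,0],[0,0,0],[0,0,0],[0,0,0],[0,0,0]])

```text
time: 27.85
position: [603.5, -402.3, 148.9]
eef_rot: [0.002, 0.724, 0.689, 0.0]
force: [-0.6, -0.2, -0.1]
finger_gap: 0.2
```

```bash
python3 look.py wrist q3; python3 -c "
from h import *
delta([604.5,-396,147],-0.049)"
```

```text
scale 1.4285714285714286 pos [ 603.5 -402.3  148.9] F [-0.6 -0.2 -0.1] gap 0.2 t 27.85
t 27.90 pos [ 603.4 -402.1  148.3] delta [6.2, 0.8, 1.3] turn [0.002, 0.002, -0.0] dist 6
```

View pics/q3.png

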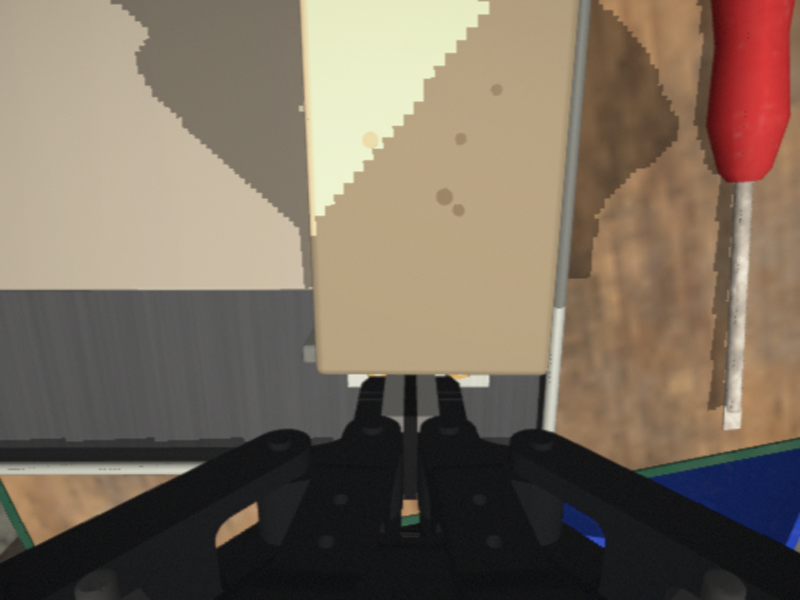

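Run:
```python
from fit import *
import pickle
s=pickle.load(open("q3.pkl","rb")); C=cam("wrist",s); k=.7
f=lambda u,z: back(C,np.array(u)*k,z).round(1)
print("brick end",f([[318,373],[548,373]],118)); print("plate inner/outer L",f([[305,346],[305,361]],98))
from h import *
a=cv2.imread("pics/q3_raw.png")[220:290,195:300]; cv2.imwrite("pics/q3z.png",cv2.resize(a,None,fx=7,fy=7,interpolation=cv2.INTER_CUBIC))
```

```text
brick end [[ 585.9 -379.2  118. ]
 [ 635.5 -381.8  118. ]]
plate inner/outer L [[ 579.1 -380.3   98. ]
 [ 578.7 -384.4   98. ]]
```

View pics/q3z.png

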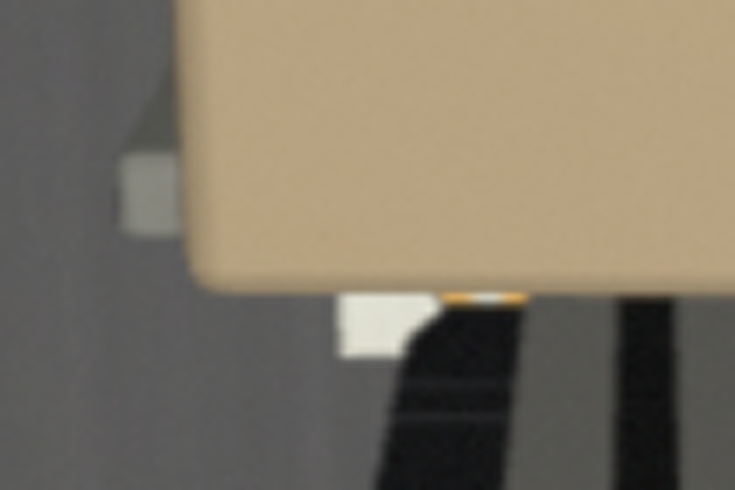

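Call:
apply_moves(delta_pos=[[1,0,1],[3,0.2,1.3],[4.5,0.4,1.3],[5.5,0.4,1.3],[6.5,0.5,1.3],[7.5,0.5,1.3]], turn=[[0.001,0.001,0],[0.002,0.002,0],[0.002,0.002,0],[0.002,0.002,0],[0.002,0.002,0],[0.002,0.002,0]])

```text
time: 28.4
position: [604.1, -395.4, 146.8]
eef_rot: [0.001, 0.724, 0.689, -0.0]
force: [1.5, -6.4, -3.2]
finger_gap: -0.2
```

```bash
python3 -c "
from h import *
print(r.sense()['force'])
delta([604,-390,147],-0.049)"
```

```text
[ 1.47886372 -6.41402004 -3.16591716]
t 28.40 pos [ 604.1 -395.4  146.8] delta [5.4, -0.4, -0.2] turn [0.001, 0.002, -0.001] dist 5
```

Call:
apply_moves(delta_pos=[[0.7,0,0],[1.4,0,0],[2.1,-0.1,0],[2.8,-0.1,0]], turn=[[0,0.001,0],[0,0.001,0],[0,0.001,0],[0,0.001,0]])

```text
time: 28.73
position: [604.1, -393.6, 146.9]
eef_rot: [0.002, 0.725, 0.689, -0.0]
force: [2.2, -7.4, -3.6]
finger_gap: -0.1
```

Call:
apply_moves(delta_pos=[[0.7,0,0],[1.4,0,0],[2.1,-0.1,0],[2.8,-0.1,0]], turn=[[0,0.001,0],[0,0.001,0],[0,0.001,0],[0,0.001,0]])

```text
time: 29.07
position: [604.0, -392.8, 147.0]
eef_rot: [0.004, 0.725, 0.689, -0.001]
force: [2.1, -15.5, -5.9]
finger_gap: -0.0
```

Call:
apply_moves(delta_pos=[[1,0,0],[2,0,0],[3,0,0],[3,0,0]], turn=[[0.001,0.005,0],[0.001,0.005,0],[0.001,0.005,0],[0.001,0.005,0]])

```text
time: 29.4
position: [603.9, -392.6, 147.0]
eef_rot: [0.005, 0.725, 0.688, -0.001]
force: [4.0, -17.1, -7.3]
finger_gap: -0.1
```

```bash
python3 look.py scene q4s 280 175 480 290;python3 look.py side q4d 290 130 420 220
```

```text
scale 4.0 pos [ 603.9 -392.6  147. ] F [  4.  -17.1  -7.3] gap -0.1 t 29.4
scale 6.153846153846154 pos [ 603.9 -392.6  147. ] F [  3.2 -17.8  -6. ] gap -0.2 t 29.45
```

View pics/q4s.png

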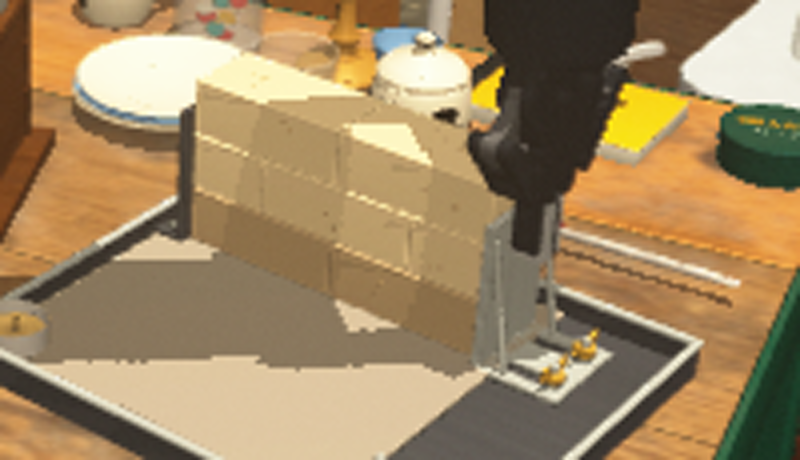

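View pics/q4d.png

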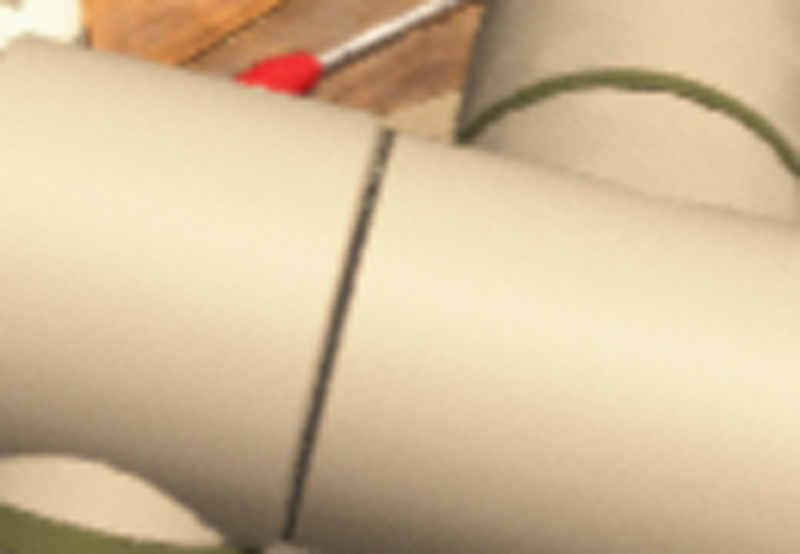

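Call:
apply_moves(delta_pos=[[1.5,0,0],[3,0,0],[4.5,0,0],[4.5,0,0],[4.5,0,0]], turn=[[0.001,0.006,0],[0.001,0.006,0],[0.001,0.006,0],[0.001,0.006,0],[0.001,0.006,0]])

```text
time: 29.92
position: [603.7, -392.4, 147.0]
eef_rot: [0.007, 0.726, 0.687, -0.001]
force: [5.3, -23.1, -9.5]
finger_gap: -0.0
```

Call:
apply_moves(delta_pos=[[-4,0,0],[-10,0,0],[-16,0,-2],[-20,0,-20],[-20,0,-55],[-20,0,-90],[-10,-20,-100],[15,-50,-100]], turn=[[0.002,0.01,0],[0.004,0.014,0],[0.004,0.014,0],[0.004,0.014,0],[0.004,0.014,0],[0.004,0.014,0],[0.004,0.014,0],[0.004,0.014,0]], gripper=0)

```text
time: 30.58
position: [554.6, -375.3, 249.9]
eef_rot: [0.004, 0.727, 0.687, 0.003]
force: [1.2, -1.1, 0.2]
finger_gap: 85.5
```

```bash
python3 -c "
from h import *
delta([500,-250,245],-0.049)"
```

```text
t 30.58 pos [ 554.6 -375.3  249.9] delta [122.1, -61.5, 4.0] turn [0.01, 0.002, -0.007] dist 137
```

Call:
apply_moves(delta_pos=[[25,-13,1],[60,-30,2],[95,-48,3],[115,-58,4],[122,-61,4],[122,-61,4],[122,-61,4]], turn=[[0.01,0.002,-0.007],[0.01,0.002,-0.007],[0.01,0.002,-0.007],[0.01,0.002,-0.007],[0.01,0.002,-0.007],[0.01,0.002,-0.007],[0.01,0.002,-0.007]])

```text
time: 31.17
position: [501.0, -250.8, 245.4]
eef_rot: [0.001, 0.724, 0.69, 0.0]
force: [-0.2, -0.2, -0.2]
finger_gap: 85.2
```

```bash
python3 look.py wrist e1; python3 look.py scene e1s 280 175 460 310
```

```text
scale 1.4285714285714286 pos [ 501.  -250.8  245.4] F [-0.2 -0.2 -0.2] gap 85.2 t 31.1667
scale 4.444444444444445 pos [ 501.  -251.2  245.2] F [ 0.9 -0.6  0.1] gap 85.3 t 31.2167
```

View pics/e1.png

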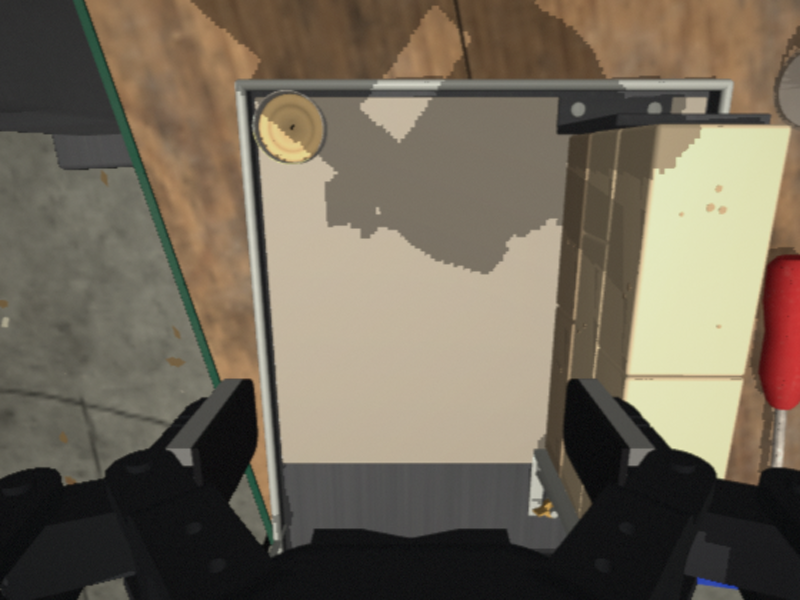

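View pics/e1s.png

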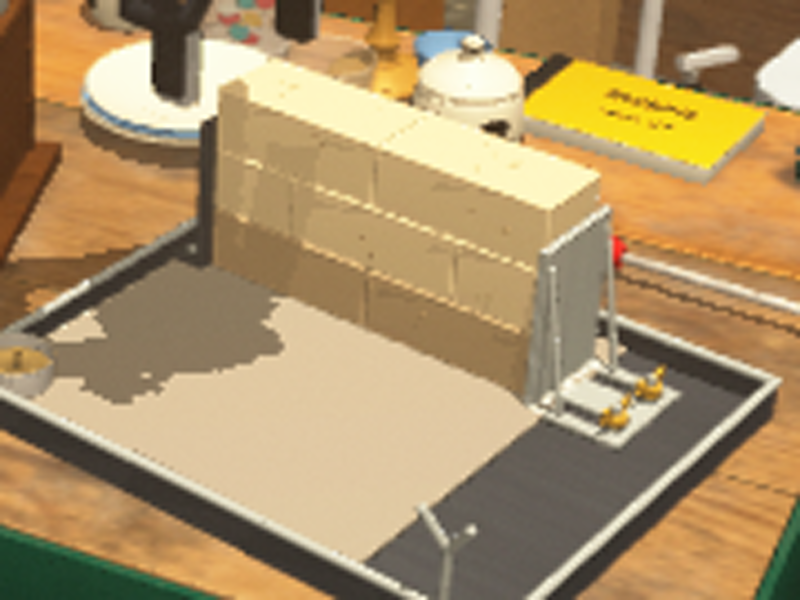

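Run:
```python
import cv2
a=cv2.imread("pics/e1_raw.png")[70:290,380:560]; cv2.imwrite("pics/e1z.png",cv2.resize(a,None,fx=2.7,fy=2.7,interpolation=cv2.INTER_CUBIC))
```

```text
(no output)
```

View pics/e1z.png

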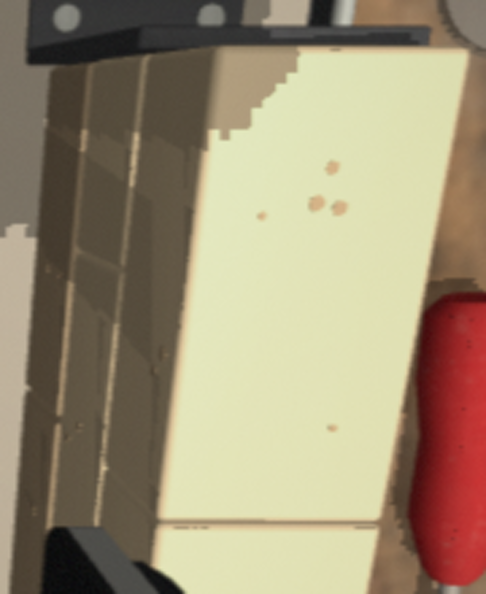

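```bash
python3 -c "
from h import *
delta([520,-360,225],-0.049)"
```

```text
t 31.27 pos [ 501.  -251.4  244.9] delta [-107.6, 24.4, 20.0] turn [0.001, 0.0, -0.001] dist 112
```

Call:
apply_moves(delta_pos=[[-25,3,0],[-60,7,5],[-92,10,10],[-107,12,10],[-110,12,10],[-110,12,10]], turn=[[0,0,0],[0,0,0],[0,0,0],[0,0,0],[0,0,0],[0,0,0]])

```text
time: 31.77
position: [507.3, -363.2, 234.2]
eef_rot: [-0.0, 0.725, 0.689, 0.0]
force: [0.2, 1.0, 0.9]
finger_gap: 85.2
```

```bash
python3 look.py wrist e2 360 20 560 330
```

```text
scale 1.935483870967742 pos [ 507.3 -363.2  234.2] F [0.2 1.  0.9] gap 85.2 t 31.7667
```

View pics/e2.png

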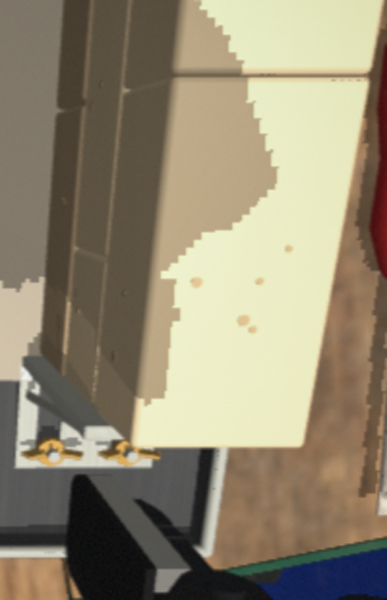

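Run:
```python
from fit import *
import pickle
s=pickle.load(open("e2.pkl","rb")); C=cam("wrist",s)
inv=np.linalg.inv(Hf([615.7,-277.7,-.049]))
def f(u,z,sc,o):
    p=back(C,np.array(u)/sc+o,z); return (np.c_[p,np.ones(len(p))]@inv.T)[:,:3].round(1)
print("b2 end, joint",f([[137,446],[300,446],[173,75],[370,77]],118,1.9355,[360,20]))
print("bed joint front z82: half joint", f([[124,93],[104,258]],82,1.9355,[360,20]),"z46",f([[80,120],[60,108]],[46],1.9355,[360,20]))
s=pickle.load(open("e1.pkl","rb")); C=cam("wrist",s)
print("e1 b1 end, joint",f([[215,48],[468,50],[160,521],[380,523]],118,2.7,[380,70]))
a=cv2.imread("pics/e2_raw.png")[190:270,365:450]; cv2.imwrite("pics/e2z.png",cv2.resize(a,None,fx=7,fy=7,interpolation=cv2.INTER_CUBIC))
```

```text
b2 end, joint [[-2.240e+01 -1.000e+02  1.180e+02]
 [ 2.470e+01 -1.001e+02  1.180e+02]
 [-2.380e+01 -1.000e-01  1.180e+02]
 [ 2.580e+01 -7.000e-01  1.180e+02]]
bed joint front z82: half joint [[-22.8  -0.7  82. ]
 [-24.3 -50.1  82. ]] z46 [[-24.6  -6.   46. ]
 [-31.9  -2.   46. ]]
e1 b1 end, joint [[-23.8  99.1 118. ]
 [ 25.5  98.7 118. ]
 [-23.2  -0.7 118. ]
 [ 25.8  -1.2 118. ]]
```

View pics/e2z.png

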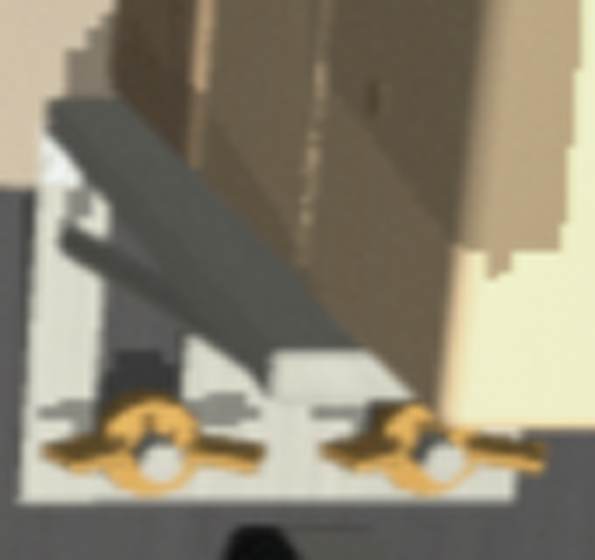

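```bash
python3 -c "
from workcell import r
print(r.close_job()); print(r.sense()['time'])"
```

```text
the job is handed in; nothing more can be done
None
the job is handed in; nothing more can be done
```

I laid half, whole, half on the existing course, then two whole bricks on top, and pushed the sliding end plate up until the joints closed. I handed the job in at about 32 s, with the arm standing clear of the wall.

- **Plate push:** the force rose from about 6 N to 23 N while the plate all but stopped. Its own friction plus the bricks should come to only about 11 N, so I take the joints as closed. I pulled back once during the push and raised the tool, because the gripper's knuckles might have touched the top course. I saw no sign of damage from it.
- **Bricks:** the last wrist pictures show the top course running from about y -100 to +99 mm in the hearth frame. Its joint is at about 0, and the visible joint below it is at about -50. The faces look flush to about 1 mm and the bricks lie flat. I judged the first course's joints and the contact with the plate by eye.
- **Disagreements:** two bricks met the wall 1–2 mm higher than I had worked out, but the pictures afterwards showed them seated flat. The wrist and fixed cameras differed by 2–3 mm on where the hearth is, so I lined the bricks up with the wall within single wrist pictures.
- **Bystanders:** the candle, screwdriver and torch rest look undisturbed in the last pictures. I did not measure the sanding block, brush or wrench again. I kept the arm away from them, and felt no unexpected contact forces on the way.

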